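# Put the socket set away in mirrored order

## Robot

A 6-joint arm with a two-finger parallel gripper is mounted at the origin on the work surface. World frame = base frame: x ahead of the robot, y to its left, z up, the work surface at z = 0. Lengths are in mm, angles in rad, forces in N, time in s.
With the tool pointing down it reaches from about 275 to 750 mm from the base axis. Payload 10.2 kg.
Tool frame: the origin (TCP) lies at the very end of the fingers, on their centre line; the grasp point (between the pads) lies 19 mm behind it; y points along the fingers, x is the direction in which the jaws open and shut, and the axes are right-handed (so a half turn about y gives the same grasp; the last joint's range is limited). The gripper opens to 85 mm and grips with 20 to 120 N. Pads are 22 mm wide; open, the fingers measure 114 mm over their backs; the gripper's body (76 mm by 85 mm) begins 54 mm behind the grasp point. The pads swing forward as they close: fully open they stand 13 mm farther back than shut.
Start: joints at [0.895, 0.313, 1.498, -0, 1.331, -0.223], TCP at [229.693, 472.094, 231.294] pointing down, gripper open.
Joint ranges: [-2.94, 2.94], [-0.97, 2.17], [0.19, 2.56], [-1.23, 4.37], [0.02, 3.11], [-2.88, 2.88]. Speed limits (rad/s): [2.39, 2.39, 3.01, 3.14, 3.14, 3.14].

## Interface

Orientations are given as a unit quaternion [w, x, y, z].
In Python, from rig import telemetry, imaging, ctrl gives the robot as it stands.
- The arm moves only by the shell command python3 -m handwheel 'ROWS' [FORCE]. ROWS is JSON, a list of rows, each an object with "delta_pos": the shift along the tool's x, y, z in cm, a list of three; "twist": the turn, a rotation vector about the tool's x, y, z in rad, a list of three; "jaw": the opening, from 0 (shut) to 1 (fully open). A call has exactly 10 rows; each row is the pose to reach, as a shift and turn from the pose commanded when the call began, along the tool's axes at that moment; what a row does not reach only later rows make up. A row lasts 1/12 s, in which the tool goes at most 41.7 mm and 7.16 degrees, less where a joint would pass 70% of its speed; a pose out of reach is approached as far as the arm can. A call with a gripper value outside its range is refused whole. The fingers move at their own pace and stop on an object; FORCE is the grip in N (left out, the last holds). Time passes only in rows, so rows that repeat a pose let the fingers close, or fill a call up. It gives the time, the measured TCP pose, the force and the opening at its end, in the units of the state.
- telemetry.sense(): the state, without advancing time (a new reading comes with each control period).
- imaging.capture(name): name is "scene" or "top" or "wrist"; returns a dict with "frame" (480x640x3 uint8, red, green, blue), "z_map" (480x640 float32, mm along the optical axis (not along the pixel's ray), 0 where there is no reading), "fx", "fy", "cx", "cy" (pixels), "rvec" (rotation vector, rad) and "tvec" (3), from world to camera coordinates, as OpenCV has them. Camera axes: x right, y down, z forward; pixel columns grow to the right and rows downward; lengths in mm; the calibration is good to about 2 mm. A picture is of the moment at which its call begins.
- ctrl.finish_job(): hands the job in, once; it reports no verdict.
The state is a dict: "time_s": time; "joints": joint angles; "dq": joint speeds; "tau": joint torques, N m; "eef_pos": TCP position; "ee_rot": TCP orientation; "force": force on the tool from outside, world axes, zero at the start; "wrist_torque": the same for the moment, N m; "grip_width": opening from 0.0 (shut) to 1.0 (fully open).
Only numpy, scipy, OpenCV 4.12 (cv2) and the standard library are available. Lean on these libraries where they do the work, as an engineer would, in place of code of your own. Each camera call takes 0.05 s, during which the arm holds its last target.

## Task

Put the socket set away for the mechanic who works from the other side of the bench: move the four sockets from the rail with the coloured clips into the storage rack's pockets, standing upright, one to a pocket, in the reverse order, so that the socket farthest left on the rail (seen from the robot) ends in the rack's pocket farthest right, and so on along the row. Also press the steel extension bar down into the orange spring jaws at the front of the rack, centred along its length, until it is fully home, and let go of everything.

Things in the scene. Friction and masses are not known exactly. Their poses are not given: they have to be found in the camera images.
- socket_red: red deep socket, an upright tube with a bare steel foot: 28 mm diameter, 66 mm high, about 0.16 kg, with a 16 mm bore. Origin at the centre of its foot, z up along its axis. At the start it stands over the stud of the red clip.
- socket_yellow: yellow deep socket, an upright tube with a bare steel foot: 31 mm diameter, 70 mm high, about 0.16 kg, with a 16 mm bore. Origin at the centre of its foot, z up along its axis. At the start it stands over the stud of the yellow clip.
- socket_green: green deep socket, an upright tube with a bare steel foot: 29 mm diameter, 74 mm high, about 0.16 kg, with a 16 mm bore. Origin at the centre of its foot, z up along its axis. At the start it stands over the stud of the green clip.
- socket_blue: blue deep socket, an upright tube with a bare steel foot: 33 mm diameter, 62 mm high, about 0.16 kg, with a 16 mm bore. Origin at the centre of its foot, z up along its axis. At the start it stands over the stud of the blue clip.
- clip_red: red flat clip, 50 x 50 x 4 mm, fixed on the aluminium source rail, its 8 mm thick stud rising 8 mm above the plate into the socket's bore. Origin: centre of its underside, 10 mm above the bench; y along the rail, to the robot's left. Four clips side by side, 56 mm apart, in any order; they stay and show the order the sockets had.
- clip_yellow: yellow flat clip, 50 x 50 x 4 mm, fixed on the aluminium source rail, its 8 mm thick stud rising 8 mm above the plate into the socket's bore. Origin: centre of its underside, 10 mm above the bench; y along the rail, to the robot's left. Four clips side by side, 56 mm apart, in any order; they stay and show the order the sockets had.
- clip_green: green flat clip, 50 x 50 x 4 mm, fixed on the aluminium source rail, its 8 mm thick stud rising 8 mm above the plate into the socket's bore. Origin: centre of its underside, 10 mm above the bench; y along the rail, to the robot's left. Four clips side by side, 56 mm apart, in any order; they stay and show the order the sockets had.
- clip_blue: blue flat clip, 50 x 50 x 4 mm, fixed on the aluminium source rail, its 8 mm thick stud rising 8 mm above the plate into the socket's bore. Origin: centre of its underside, 10 mm above the bench; y along the rail, to the robot's left. Four clips side by side, 56 mm apart, in any order; they stay and show the order the sockets had.
- rack: grey/blue rack, fixed, 132 (x) x 240 mm (y). Origin: centre of underside, on bench; x away from robot, y to robot's left. 4 pockets at x +33, y +84, +28, -28, -84 mm: 50 x 51 mm inside, floor 8, wall tops 28 mm up, walls 5 mm. Bar holder in front: 2 pairs of 12 mm wide orange spring jaws at x -35, y +40 and -40 mm, tips 59 mm up, throat 13 mm wide at 42 mm; free between the pairs down to 8 mm.
- bar: loose steel bar 160 mm long along its y, 0.22 kg: round shank 16 mm thick, 120 mm long; square ends 24 x 24 x 20 mm. Origin on its axis at mid-length, 12 mm above the bench at the start. Pressed down (about 6 to 15 N) it snaps between the rack's jaws and is home on the black saddles: axis parallel to rack y at rack x -35, y 0, 36 mm up (on the unopened jaws: 48 mm up). Either way round.
There are look-alikes about, which are no part of the job. Several things have the shape of the bar; the one meant has the colours described above.

How it is judged:
By the outcome, as a careful person would: the job done as asked, in the order asked, and still so for the second after the job is handed in, with the robot touching nothing.
It also fails if it takes over 141 s, if anything falls off the work surface, if the arm or the gripper's body presses on something with over 40 N, if the wrist force passes 120 N, or if a joint passes its speed limit or range.

## Working session

There is one attempt and no reset: what is moved stays moved. The work goes in short steps, Python scripts to look and compute and a shell command to move; the robot and the scene stay as the last step left them, time stands still between calls to the robot, and variables do not carry over. Pictures are saved under pics/ and viewed, and the job is handed in when it is done.

```bash
ls -la; mkdir -p pics
cat > h.py <<'E'
import numpy as np, cv2
from rig import telemetry, imaging, ctrl
def cap(n):
    c=imaging.capture(n); R=cv2.Rodrigues(np.array(c["rvec"],float))[0]; c["R"]=R; c["t"]=np.array(c["tvec"],float).ravel(); return c
def save(c,f,box=None,s=1):
    im=c["frame"][:,:,::-1]
    if box: im=im[box[1]:box[3],box[0]:box[2]]
    im=cv2.resize(im,None,fx=s,fy=s,interpolation=cv2.INTER_CUBIC) if s!=1 else im
    cv2.imwrite(f,im)
def depthpts(c):
    z=c["z_map"]; v,u=np.mgrid[0:z.shape[0],0:z.shape[1]]
    P=np.stack([(u-c["cx"])/c["fx"]*z,(v-c["cy"])/c["fy"]*z,z],-1)
    W=(P-c["t"])@c["R"]; W[z<=0]=np.nan; return W
def ray(c,u,v,h):
    d=c["R"].T@np.array([(u-c["cx"])/c["fx"],(v-c["cy"])/c["fy"],1.]); o=-c["R"].T@c["t"]
    return o+d*(h-o[2])/d[2]
def proj(c,p):
    q=c["R"]@np.array(p,float)+c["t"]; return q[0]/q[2]*c["fx"]+c["cx"],q[1]/q[2]*c["fy"]+c["cy"]
E
python3 - <<'E'
from h import *
s=telemetry.sense(); print(s)
for n in("scene","top","wrist"):
    c=cap(n); save(c,f"pics/{n}0.png"); np.savez(f"/tmp/{n}0.npz",**c); print(n,c["fx"],c["cx"],-c["R"].T@c["t"], c["R"][2])
E
```

```text
total 12
drwxr-xr-x  3 agent agent 4096 Dec  7 00:36 .
drwxr-xr-x 23 root  root  4096 Dec  7 00:36 ..
drwxr-xr-x  2 agent agent 4096 Dec  7 00:36 pics
{'time_s': 0.0, 'joints': array([ 8.94581438e-01,  3.13441022e-01,  1.49847051e+00,  9.22552273e-07,
        1.33098881e+00, -2.23397168e-01]), 'dq': array([ 0.00019193, -0.00125268,  0.00065816,  0.00057866, -0.00254195,
       -0.00184328]), 'tau': array([ 3.52101870e-04, -4.12269652e+01, -2.59744066e+01, -1.17537979e-04,
        4.14039561e-03,  4.74903359e-06]), 'eef_pos': array([229.52603448, 471.87124785, 230.72708736]), 'ee_rot': array([-0.5993271 ,  0.59963103,  0.37456287, -0.37543617]), 'force': array([-0.18098847, -0.25503236, -0.05759514]), 'wrist_torque': array([-0.02479838, -0.02089207,  0.02076677]), 'grip_width': 0.9996821960639958}
scene 521.7109799172558 322.89449541181216 [1010.89507051  187.4854233   981.71091075] [-0.43944323 -0.25167856 -0.86229203]
top 441.7445965032507 326.31214742282856 [418.834891   -68.24078197 806.81741983] [ 0.11374989  0.00709817 -0.99348406]
wrist 360.3656668675082 323.1944332287727 [164.42191334 503.7657518  374.13491662] [ 0.25800689 -0.12700235 -0.95775929]
```

View pics/scene0.png

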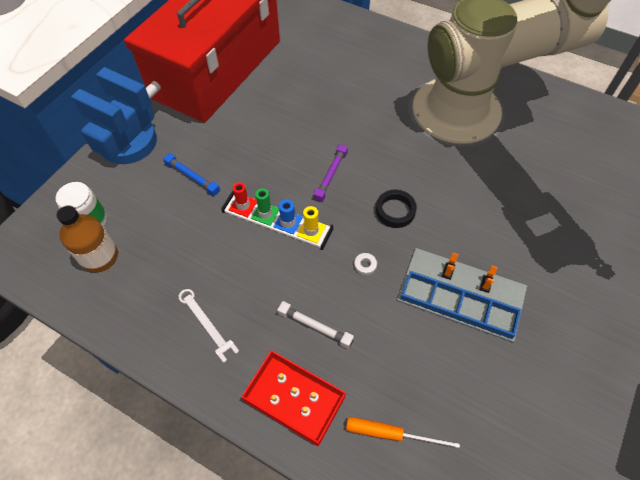

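View pics/top0.png

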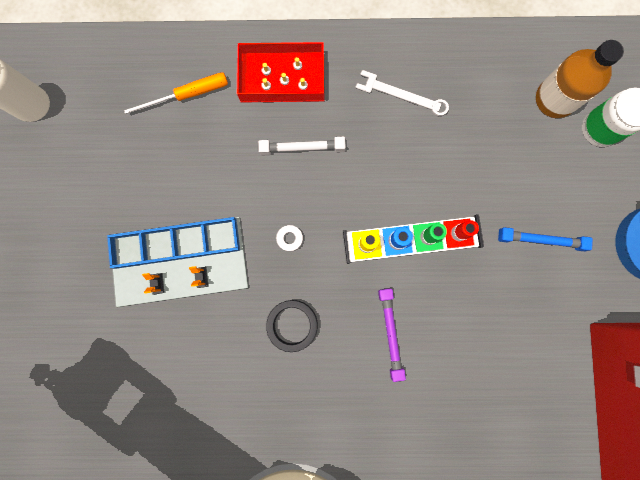

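View pics/wrist0.png

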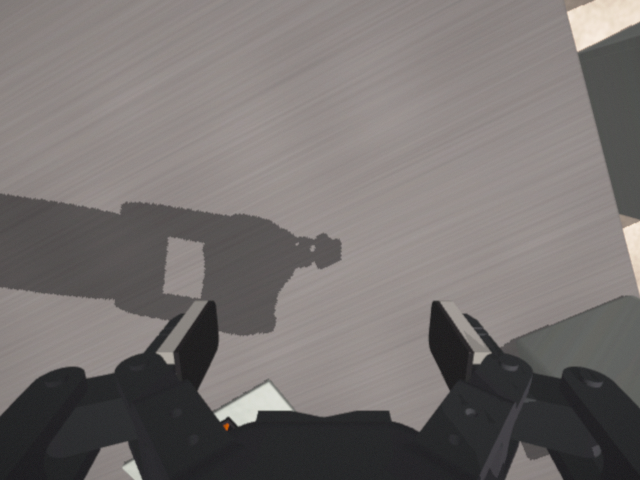

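The scene view shows the rail with, from the robot's left, yellow, blue, green and red (top view ≈(370,242), (402,238), (434,234), (465,230)). The rack is at (180,262) in the top view, with its orange jaws at (154,284) and (199,277). 

There are three bar-shaped things in the top view: white/steel at (302,146), blue at (545,239) and purple at (391,335). Only the first could be steel, so I'll check it in a crop.

Run:
```python
from h import *
c=dict(np.load('/tmp/top0.npz')); s=dict(np.load('/tmp/scene0.npz'))
a=cv2.resize(c["frame"][125:165,245:360],None,fx=6,fy=6,interpolation=cv2.INTER_CUBIC)
b=cv2.resize(s["frame"][285:365,260:375],None,fx=4,fy=4,interpolation=cv2.INTER_CUBIC)
o=np.zeros((a.shape[0]+b.shape[0],700,3),np.uint8);o[:a.shape[0],:a.shape[1]]=a;o[a.shape[0]:,:b.shape[1]]=b
cv2.imwrite('pics/barcrop.png',o[:,:,::-1])
W=depthpts(c)
for p in [(302,146),(264,146),(340,144),(336,146),(545,239),(391,335),(180,290),(130,290),(200,237),(400,100),(280,72)]: print(p,W[p[1],p[0]].round(1), c["frame"][p[1],p[0]])
```

```text
(302, 146) [687.3 -19.2  16.5] [255 253 252]
(264, 146) [685.4  49.9  24.3] [255 254 253]
(340, 144) [687.8 -89.3  23.9] [255 254 253]
(336, 146) [683.9 -81.9  24.3] [255 254 254]
(545, 239) [ 509.6 -453.7   19.4] [ 43 149 253]
(391, 335) [ 343.3 -174.2   20.5] [236 122 250]
(180, 290) [424.8 201.5   9.3] [223 229 221]
(130, 290) [425.6 291.7   9.4] [223 227 219]
(200, 237) [520.8 168.2   7.8] [226 230 220]
(400, 100) [ 7.813e+02 -2.053e+02 -2.000e-01] [147 138 135]
(280, 72) [838.8  23.4   2.9] [255   1   0]
```

View pics/barcrop.png

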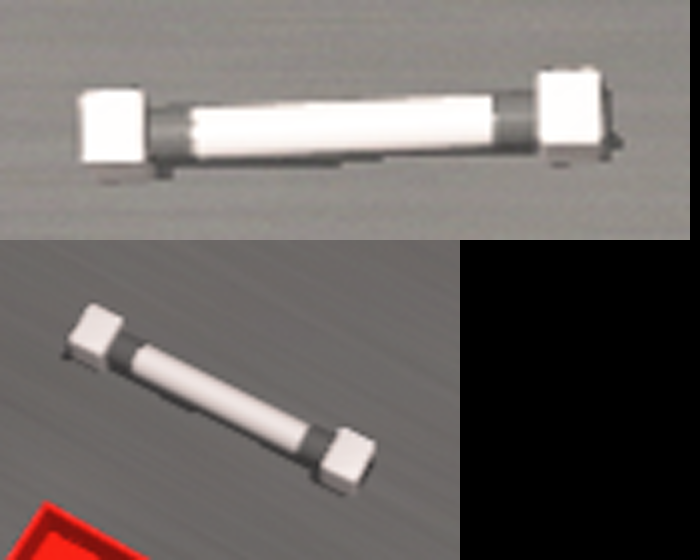

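The crop shows a bare-metal bar with square ends about 24 mm high and a grey-ringed shank. That is the steel bar. The blue and purple ones are decoys. Next I'll measure everything.

Run:
```python
from h import *
for n in("top","scene"):
    c=dict(np.load(f'/tmp/{n}0.npz')); W=depthpts(c); X,Y,Z=W[...,0],W[...,1],W[...,2]
    hsv=cv2.cvtColor(c["frame"],cv2.COLOR_RGB2HSV); H,S,V=hsv[...,0],hsv[...,1],hsv[...,2]
    print(n)
    # sockets: top rim ring
    for nm,h0,h1,top in(("red",0,6,80),("yellow",20,35,84),("green",45,85,88),("blue",98,120,76)):
        reg=(X>400)&(X<600)&(Y<-40)&(Y>-400)&(S>90)&((H>=h0)&(H<=h1)|((nm=="red")&(H>174)))
        m=reg&(abs(Z-top)<5)
        p=W[m]; (cx,cy),r=cv2.minEnclosingCircle(p[:,:2].astype(np.float32))
        print(nm,m.sum(),p.mean(0).round(1),"circ",round(cx,1),round(cy,1),round(r,1), "zmax",np.nanmax(Z[reg]).round(1))
        m=reg&(Z>10)&(Z<18); p=W[m]; rr=cv2.minAreaRect(p[:,:2].astype(np.float32)); print("  clip",len(p),np.round(rr[0],1),np.round(rr[1],1),round(rr[2],2))
    # rack
    m=(X>330)&(X<620)&(Y>60)&(Y<340)&(Z>5)&(Z<70); 
    lab,cc=cv2.connectedComponents(m.astype(np.uint8)); k=np.bincount(cc[cc>0]).argmax() if lab>1 else 0
    p=W[(cc==k)]; rr=cv2.minAreaRect(p[:,:2].astype(np.float32)); print("rack",np.round(rr[0],1),np.round(rr[1],1),rr[2],p[:,2].max())
    m=(X>330)&(X<620)&(Y>60)&(Y<340)&(S>100)&(H>98)&(H<125)&(abs(Z-28)<4); p=W[m]; rr=cv2.minAreaRect(p[:,:2].astype(np.float32)); print("walls",np.round(rr[0],1),np.round(rr[1],1),rr[2])
    m=(X>330)&(X<620)&(Y>60)&(Y<340)&(S>120)&(H>4)&(H<20)
    lab,cc,st,ce=cv2.connectedComponentsWithStats(m.astype(np.uint8))
    for k in range(1,lab):
        if st[k,4]>15: q=W[cc==k]; q=q[q[:,2]>45]; print("jaw",ce[k].round(1),st[k,4],len(q),q.mean(0).round(1) if len(q) else'',q.max(0).round(1) if len(q) else '',q.min(0).round(1) if len(q) else '')
    # bar
    m=(X>630)&(X<740)&(Y>-130)&(Y<90)&(Z>8)&(Z<30); p=W[m]; rr=cv2.minAreaRect(p[:,:2].astype(np.float32)); print("bar",np.round(rr[0],1),np.round(rr[1],1),rr[2],p[:,2].max())
    for s in(1,-1):
        q=p[(abs(p[:,2]-24)<2)&(s*(p[:,1]+20)>58)]; rr=cv2.minAreaRect(q[:,:2].astype(np.float32)); print("  end",np.round(rr[0],1),np.round(rr[1],1),rr[2])
```

```text
top
red 158 [ 523.  -301.5   78.9] circ 523.1 -301.9 13.8 zmax 82.3
  clip 406 [ 523.6 -307.4] [49.7 60.8] 6.16
yellow 208 [ 504.4 -136.4   83.4] circ 511.2 -190.4 70.7 zmax 87.8
  clip 393 [ 504.4 -135.5] [49.6 50.6] 6.57
green 166 [ 516.4 -245.    87.1] circ 516.6 -245.9 14.3 zmax 90.4
  clip 391 [ 516.7 -245.7] [49.7 48.5] 6.14
blue 228 [ 510.5 -190.5   75.4] circ 510.9 -190.6 16.4 zmax 78.8
  clip 372 [ 519.8 -277.1] [ 49.7 223. ] 6.09
rack [476.7 207.3] [131.2 240.5] 7.77388334274292 61.83251627921794
walls [509.9 211.7] [ 60.8 229.1] 7.5803327560424805
jaw [195.5 269.7] 61 38 [459.3 163.8  53.3] [464.9 170.1  61.2] [455.2 158.1  45.1]
jaw [150.1 276.2] 76 48 [448.7 242.7  52.6] [453.7 249.8  60.6] [443.9 235.9  45.4]
jaw [197.5 282.6] 57 33 [436.7 161.   52.9] [441.4 167.1  60.2] [432.6 155.1  45.7]
jaw [151.7 289.3] 66 36 [426.1 239.3  52.8] [430.1 246.3  61.8] [421.5 233.7  45.3]
bar [688.5 -18.5] [ 24.1 160.7] 2.036216974258423 26.789048904675795
  end [685.9  50.1] [23.  18.5] 0.24684053659439087
  end [691.5 -89. ] [23.  18.5] 2.2325940132141113
scene
red 101 [ 524.2 -299.
[... 261 characters left out ...]
.3
  clip 207 [ 517.1 -243. ] [50.3 48.1] 5.59
blue 145 [ 511.9 -187.9   76. ] circ 510.8 -188.3 16.8 zmax 81.1
  clip 224 [ 523.6 -277.8] [ 50.9 231.4] 7.69
rack [476.  208.9] [138.2 242.7] 7.739042282104492 63.25836991117037
walls [510.3 214.2] [ 63.2 228. ] 7.510225772857666
jaw [450.8 264.4] 164 69 [445.  164.7  53.3] [464.1 173.2  63.2] [431.2 157.5  45.1]
jaw [492.  270.9] 76 47 [425.9 242.9  53.5] [431.6 248.8  61.3] [419.6 237.   45.9]
jaw [487.3 283.4] 93 21 [451.1 245.7  54.8] [453.7 251.7  63.3] [448.2 239.7  45. ]
bar [691.2 -28.8] [ 33.3 185.5] 5.538580894470215 29.43263419727056
  end [687.   51.6] [24.1 23.3] 1.3167929649353027
  end [691.3 -87.2] [17.3 23.4] 88.54096221923828
```

The measurements agree with the given sizes: rack 131×240 mm, clip pitch 56 mm, and heights within about 1 mm. The rack yaw is about 7.7°, the rail about 6.3° and the bar about 2.3°. Next is a helper that works out how far to go.

```bash
cat > d.py <<'E'
import sys
from h import *
from scipy.spatial.transform import Rotation as Ro
def Rm():
    s=telemetry.sense(); q=np.array(s["ee_rot"]); return s,Ro.from_quat([q[1],q[2],q[3],q[0]])
def delta(p,yaw):
    s,R=Rm(); best=None
    for k in(0,180):
        a=np.radians(yaw+k); x=np.array([np.cos(a),np.sin(a),0]); y=np.array([0,0,-1.]); T=Ro.from_matrix(np.stack([x,y,np.cross(x,y)],1))
        tw=(R.inv()*T).as_rotvec()
        if best is None or np.linalg.norm(tw)<np.linalg.norm(best): best=tw
    d=R.inv().apply(np.array(p)-s["eef_pos"])/10
    print("dpos",d.round(2).tolist(),"twist",best.round(3).tolist())
def st():
    s,R=Rm(); print("t",round(s["time_s"],2),"pos",s["eef_pos"].round(1),"F",s["force"].round(1),"grip",round(s["grip_width"],3),"q",s["joints"].round(2)); print("tool x",R.as_matrix()[:,0].round(3),"y",R.as_matrix()[:,1].round(3))
if __name__=="__main__":
    st()
    if len(sys.argv)>1: a=[float(v) for v in sys.argv[1:]]; delta(a[:3],a[3])
E
python3 d.py 504.5 -134.5 160 6.3
```

```text
t 0.15 pos [229.6 471.9 230.9] F [-0.3 -0.4 -0.3] grip 0.996 q [ 0.89  0.31  1.5  -0.    1.33 -0.22]
tool x [ 0.437  0.899 -0.001] y [-0.001 -0.001 -1.   ]
dpos [-42.5, 7.12, -51.25] twist [0.0, 1.008, -0.001]
```

```bash
python3 -m handwheel '[{"delta_pos":[-42.5,7.1,-51.3],"twist":[0,1.008,0],"jaw":1},{"delta_pos":[-42.5,7.1,-51.3],"twist":[0,1.008,0],"jaw":1},{"delta_pos":[-42.5,7.1,-51.3],"twist":[0,1.008,0],"jaw":1},{"delta_pos":[-42.5,7.1,-51.3],"twist":[0,1.008,0],"jaw":1},{"delta_pos":[-42.5,7.1,-51.3],"twist":[0,1.008,0],"jaw":1},{"delta_pos":[-42.5,7.1,-51.3],"twist":[0,1.008,0],"jaw":1},{"delta_pos":[-42.5,7.1,-51.3],"twist":[0,1.008,0],"jaw":1},{"delta_pos":[-42.5,7.1,-51.3],"twist":[0,1.008,0],"jaw":1},{"delta_pos":[-42.5,7.1,-51.3],"twist":[0,1.008,0],"jaw":1},{"delta_pos":[-42.5,7.1,-51.3],"twist":[0,1.008,0],"jaw":1}]' 40; python3 d.py 504.5 -134.5 130 6.3
```

```text
time_s: 0.98
eef_pos: [401.2, 92.8, 187.0]
ee_rot: [-0.706, 0.706, 0.039, -0.038]
force: [1.4, 1.1, 0.1]
grip_width: 1.001
t 0.98 pos [401.2  92.8 187. ] F [1.4 1.1 0.1] grip 1.001 q [-0.06  0.11  1.88  0.    1.16 -0.17]
tool x [0.994 0.109 0.   ] y [ 0. -0. -1.]
dpos [7.79, 5.71, -23.72] twist [0.0, -0.001, 0.0]
```

```bash
python3 -m handwheel '[{"delta_pos":[7.8,5.7,-23.7],"twist":[0,0,0],"jaw":1},{"delta_pos":[7.8,5.7,-23.7],"twist":[0,0,0],"jaw":1},{"delta_pos":[7.8,5.7,-23.7],"twist":[0,0,0],"jaw":1},{"delta_pos":[7.8,5.7,-23.7],"twist":[0,0,0],"jaw":1},{"delta_pos":[7.8,5.7,-23.7],"twist":[0,0,0],"jaw":1},{"delta_pos":[7.8,5.7,-23.7],"twist":[0,0,0],"jaw":1},{"delta_pos":[7.8,5.7,-23.7],"twist":[0,0,0],"jaw":1},{"delta_pos":[7.8,5.7,-23.7],"twist":[0,0,0],"jaw":1},{"delta_pos":[7.8,5.7,-23.7],"twist":[0,0,0],"jaw":1},{"delta_pos":[7.8,5.7,-23.7],"twist":[0,0,0],"jaw":1}]' 40
python3 - <<'E'
from h import *
from d import *
c=cap("wrist"); save(c,"pics/w1.png"); W=depthpts(c)
hsv=cv2.cvtColor(c["frame"],cv2.COLOR_RGB2HSV);H,S=hsv[...,0],hsv[...,1]
for nm,h0,h1,z0 in(("y",20,35,84),("b",98,120,76)):
    m=(S>90)&(H>=h0)&(H<=h1)&(abs(W[...,2]-z0)<5); p=W[m]; print(nm,len(p), p.mean(0).round(1) if len(p) else'', cv2.minEnclosingCircle(p[:,:2].astype(np.float32)) if len(p) else '')
delta([504.5,-134.5,42],6.3)
E
```

```text
time_s: 1.82
eef_pos: [504.2, -131.0, 130.4]
ee_rot: [0.706, -0.706, -0.039, 0.039]
force: [0.7, 0.7, -0.0]
grip_width: 0.999
y 1713 [ 504.2 -133.9   84. ] ((504.212890625, -134.76351928710938), 15.464997291564941)
b 1642 [ 510.3 -189.    75.9] ((510.7220458984375, -190.26699829101562), 16.655332565307617)
dpos [-0.02, 8.86, -0.36] twist [0.0, 0.002, 0.0]
```

View pics/w1.png

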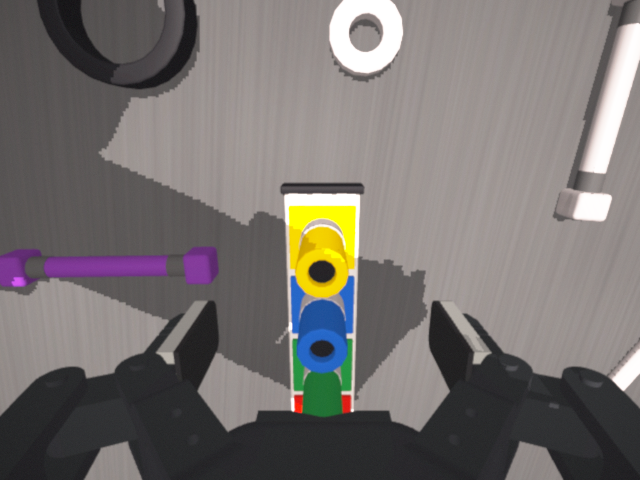

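The wrist view puts the yellow rim at (322,271), straddled by the open fingers. The blue one is at (321,348). The rim measures (504.3, -134.7). Descending.

```bash
python3 -m handwheel '[{"delta_pos":[0,2,0],"twist":[0,0,0],"jaw":1},{"delta_pos":[0,4,0],"twist":[0,0,0],"jaw":1},{"delta_pos":[0,6,0],"twist":[0,0,0],"jaw":1},{"delta_pos":[0,8,0],"twist":[0,0,0],"jaw":1},{"delta_pos":[0,8.8,0],"twist":[0,0,0],"jaw":1},{"delta_pos":[0,8.8,0],"twist":[0,0,0],"jaw":1},{"delta_pos":[0,8.8,0],"twist":[0,0,0],"jaw":0.2},{"delta_pos":[0,8.8,0],"twist":[0,0,0],"jaw":0.2},{"delta_pos":[0,8.8,0],"twist":[0,0,0],"jaw":0.2},{"delta_pos":[0,8.8,0],"twist":[0,0,0],"jaw":0.2}]' 40; python3 d.py 504.5 -134.5 42 6.3
```

```text
time_s: 2.7
eef_pos: [504.9, -132.3, 43.0]
ee_rot: [-0.706, 0.706, 0.039, -0.038]
force: [-0.3, -0.7, -0.9]
grip_width: 0.454
t 2.7 pos [ 504.9 -132.3   43. ] F [-0.3 -0.7 -0.9] grip 0.454 q [-0.48  0.54  1.72 -0.    0.89 -0.59]
tool x [0.994 0.11  0.001] y [ 0.001 -0.001 -1.   ]
dpos [-0.06, 0.1, -0.21] twist [0.001, 0.0, 0.001]
```

```bash
python3 -m handwheel '[{"delta_pos":[0,0,0],"twist":[0,0,0],"jaw":0.2},{"delta_pos":[0,0,0],"twist":[0,0,0],"jaw":0.2},{"delta_pos":[0,0,0],"twist":[0,0,0],"jaw":0.2},{"delta_pos":[0,-1,0],"twist":[0,0,0],"jaw":0.2},{"delta_pos":[0,-3,0],"twist":[0,0,0],"jaw":0.2},{"delta_pos":[0,-5,0],"twist":[0,0,0],"jaw":0.2},{"delta_pos":[0,-7,0],"twist":[0,0,0],"jaw":0.2},{"delta_pos":[0,-9,0],"twist":[0,0,0],"jaw":0.2},{"delta_pos":[0,-10,0],"twist":[0,0,0],"jaw":0.2},{"delta_pos":[0,-10,0],"twist":[0,0,0],"jaw":0.2}]' 50
python3 - <<'E'
from d import *
a=np.radians(7.7);R=np.array([[np.cos(a),-np.sin(a)],[np.sin(a),np.cos(a)]]); o=np.array([476.6,207.8])
for y in(-84,-28,28,84,): print(y,(o+R@[33,y]).round(1))
print("bar",(o+R@[-35,0]).round(1))
p=o+R@[33,-84]; st(); delta([*p,140],7.7)
save(cap("wrist"),"pics/w2.png")
E
```

```text
time_s: 3.53
eef_pos: [505.3, -132.6, 144.3]
ee_rot: [-0.705, 0.707, 0.04, -0.038]
force: [-0.2, 0.6, -1.9]
grip_width: 0.357
-84 [520.6 129. ]
-28 [513.1 184.5]
28 [505.6 240. ]
84 [498.  295.5]
bar [441.9 203.1]
t 3.53 pos [ 505.3 -132.6  144.3] F [-0.2  0.6 -1.9] grip 0.357 q [-0.48  0.39  1.63  0.    1.12 -0.59]
tool x [0.994 0.11  0.003] y [ 0.004 -0.002 -1.   ]
dpos [4.39, 0.39, 25.83] twist [0.002, -0.024, 0.003]
```

View pics/w2.png

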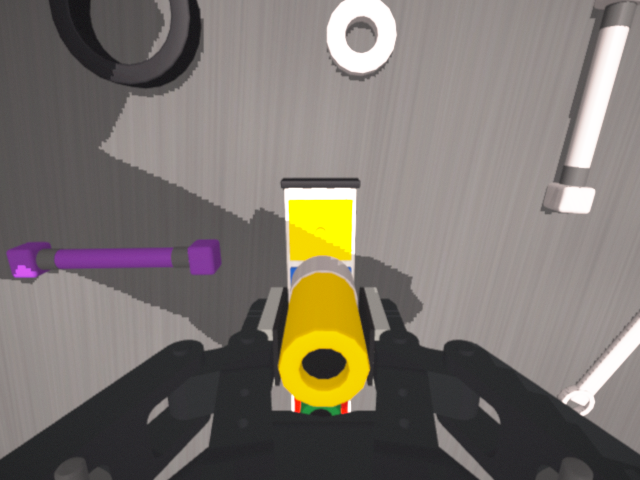

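Yellow is held (grip 0.357, about 30 mm) and its clip is bare. Moving it to the rightmost pocket (rack y -84).

```bash
python3 -m handwheel '[{"delta_pos":[4.4,0.2,25.8],"twist":[0,-0.024,0],"jaw":0.2},{"delta_pos":[4.4,0.2,25.8],"twist":[0,-0.024,0],"jaw":0.2},{"delta_pos":[4.4,0.2,25.8],"twist":[0,-0.024,0],"jaw":0.2},{"delta_pos":[4.4,0.2,25.8],"twist":[0,-0.024,0],"jaw":0.2},{"delta_pos":[4.4,0.2,25.8],"twist":[0,-0.024,0],"jaw":0.2},{"delta_pos":[4.4,0.2,25.8],"twist":[0,-0.024,0],"jaw":0.2},{"delta_pos":[4.4,0.2,25.8],"twist":[0,-0.024,0],"jaw":0.2},{"delta_pos":[4.4,0.2,25.8],"twist":[0,-0.024,0],"jaw":0.2},{"delta_pos":[4.4,0.2,25.8],"twist":[0,-0.024,0],"jaw":0.2},{"delta_pos":[4.4,0.2,25.8],"twist":[0,-0.024,0],"jaw":0.2}]'
python3 - <<'E'
from d import *
c=cap("wrist");save(c,"pics/w3.png"); st(); delta([520.6,129,38],7.7)
W=depthpts(c)
hsv=cv2.cvtColor(c["frame"],cv2.COLOR_RGB2HSV);H,S=hsv[...,0],hsv[...,1]
m=(S>90)&(H>=20)&(H<=35)&(W[...,2]>150); p=W[m]; print(p.mean(0), p[:,2].max(), cv2.minEnclosingCircle(p[:,:2].astype(np.float32)))
m=(S>100)&(H>98)&(H<125)&(abs(W[...,2]-28)<3)&(W[...,1]>60); p=W[m]; a=np.radians(7.7); q=p[:,:2]-[476.6,207.8]; q=q@np.array([[np.cos(a),-np.sin(a)],[np.sin(a),np.cos(a)]]); print("walls rack frame",q.min(0),q.max(0))
E
```

```text
time_s: 4.42
eef_pos: [519.7, 127.9, 139.4]
ee_rot: [-0.705, 0.706, 0.046, -0.048]
force: [0.0, -1.0, -3.1]
grip_width: 0.362
t 4.47 pos [519.8 127.7 139.6] F [-0.4 -0.8 -2.1] grip 0.356 q [ 0.02  0.42  1.59 -0.    1.13 -0.11]
tool x [ 0.991  0.132 -0.001] y [-0.001 -0.    -1.   ]
dpos [0.11, 10.16, 0.12] twist [0.0, -0.002, -0.001]
[520.00990099 130.08437386 175.01232512] 183.06292422704763 ((520.9442749023438, 124.32249450683594), 16.973915100097656)
walls rack frame [   3.22629942 -114.28878831] [63.20518736 65.23515078]
```

View pics/w3.png

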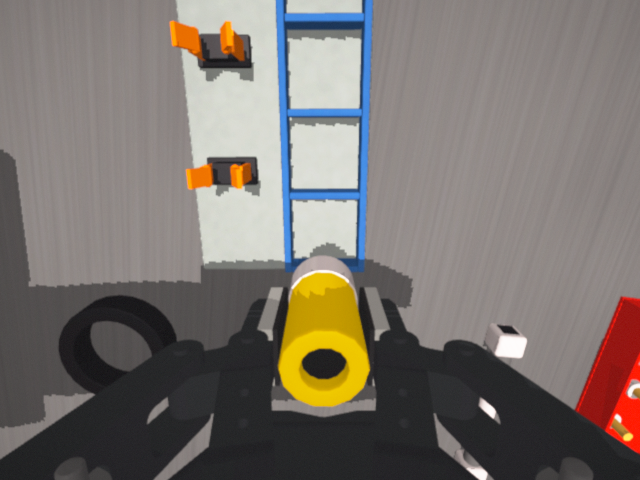

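The wrist view shows the right-hand pocket lined up behind the socket at (325,235). The wall extents match the model to about 0.5 mm, so I'll shift +3 mm in y and lower it.

```bash
python3 -m handwheel '[{"delta_pos":[0.1,2.5,0.4],"twist":[0,0,0],"jaw":0.2},{"delta_pos":[0.1,5,0.4],"twist":[0,0,0],"jaw":0.2},{"delta_pos":[0.1,7.5,0.4],"twist":[0,0,0],"jaw":0.2},{"delta_pos":[0.1,9,0.4],"twist":[0,0,0],"jaw":0.2},{"delta_pos":[0.1,9.7,0.4],"twist":[0,0,0],"jaw":0.2},{"delta_pos":[0.1,10.1,0.4],"twist":[0,0,0],"jaw":0.2},{"delta_pos":[0.1,10.2,0.4],"twist":[0,0,0],"jaw":0.2},{"delta_pos":[0.1,10.2,0.4],"twist":[0,0,0],"jaw":0.2},{"delta_pos":[0.1,10.2,0.4],"twist":[0,0,0],"jaw":0.6},{"delta_pos":[0.1,10.2,0.4],"twist":[0,0,0],"jaw":0.6}]'; python3 d.py 520.6 130 140 7.7
```

```text
time_s: 5.3
eef_pos: [521.1, 133.2, 39.2]
ee_rot: [-0.705, 0.706, 0.048, -0.047]
force: [0.3, -0.2, 0.8]
grip_width: 0.601
t 5.3 pos [521.1 133.2  39.2] F [ 0.3 -0.2  0.8] grip 0.601 q [ 0.03  0.57  1.67 -0.    0.9  -0.1 ]
tool x [0.991 0.134 0.002] y [ 0.002  0.    -1.   ]
dpos [-0.07, -10.08, -0.31] twist [0.0, -0.0, 0.002]
```

```bash
python3 -m handwheel '[{"delta_pos":[0,-3,0],"twist":[0,0,0],"jaw":0.6},{"delta_pos":[0,-7,0],"twist":[0,0,0],"jaw":0.6},{"delta_pos":[0,-10,0],"twist":[0,0,0],"jaw":1},{"delta_pos":[-5.4,-10,-32.2],"twist":[0,0.024,0],"jaw":1},{"delta_pos":[-5.4,-10,-32.2],"twist":[0,0.024,0],"jaw":1},{"delta_pos":[-5.4,-10,-32.2],"twist":[0,0.024,0],"jaw":1},{"delta_pos":[-5.4,-10,-32.2],"twist":[0,0.024,0],"jaw":1},{"delta_pos":[-5.4,-10,-32.2],"twist":[0,0.024,0],"jaw":1},{"delta_pos":[-5.4,-10,-32.2],"twist":[0,0.024,0],"jaw":1},{"delta_pos":[-5.4,-10,-32.2],"twist":[0,0.024,0],"jaw":1}]'; python3 d.py 510.7 -190 42 6.3
python3 - <<'E'
from h import *
save(cap("top"),"pics/t2.png",(90,190,500,360),1.9)
E
```

```text
time_s: 6.13
eef_pos: [510.8, -160.5, 139.2]
ee_rot: [-0.706, 0.706, 0.039, -0.038]
force: [-0.1, 0.7, -0.7]
grip_width: 1.003
t 6.13 pos [ 510.8 -160.5  139.2] F [-0.1  0.7 -0.7] grip 1.003 q [-0.52  0.42  1.59  0.    1.12 -0.63]
tool x [0.994 0.11  0.002] y [ 0.002 -0.001 -1.   ]
dpos [-0.35, 9.72, -2.92] twist [0.001, 0.0, 0.002]
```

View pics/t2.png

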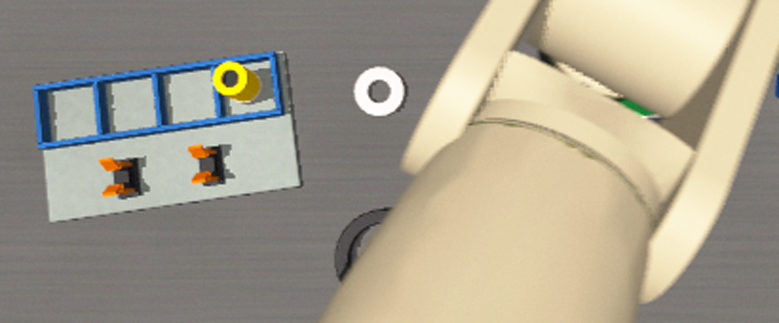

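The top view shows yellow upright in the rightmost pocket, with its rim at crop (230,79). Now blue.

```bash
python3 -m handwheel '[{"delta_pos":[-0.35,0.5,-2.9],"twist":[0,0,0],"jaw":1},{"delta_pos":[-0.35,2.5,-2.9],"twist":[0,0,0],"jaw":1},{"delta_pos":[-0.35,5,-2.9],"twist":[0,0,0],"jaw":1},{"delta_pos":[-0.35,7.5,-2.9],"twist":[0,0,0],"jaw":1},{"delta_pos":[-0.35,9.3,-2.9],"twist":[0,0,0],"jaw":1},{"delta_pos":[-0.35,9.7,-2.9],"twist":[0,0,0],"jaw":1},{"delta_pos":[-0.35,9.7,-2.9],"twist":[0,0,0],"jaw":0.2},{"delta_pos":[-0.35,9.7,-2.9],"twist":[0,0,0],"jaw":0.2},{"delta_pos":[-0.35,9.7,-2.9],"twist":[0,0,0],"jaw":0.2},{"delta_pos":[-0.35,9.7,-2.9],"twist":[0,0,0],"jaw":0.2}]' 50; python3 d.py 510.7 -190 42 6.3
```

```text
time_s: 7.02
eef_pos: [511.3, -187.9, 42.5]
ee_rot: [-0.706, 0.707, 0.04, -0.038]
force: [-0.3, -0.2, -0.3]
grip_width: 0.456
t 7.02 pos [ 511.3 -187.9   42.5] F [-0.3 -0.2 -0.3] grip 0.456 q [-0.57  0.58  1.65  0.    0.92 -0.68]
tool x [0.994 0.11  0.002] y [ 0.002 -0.001 -1.   ]
dpos [-0.09, 0.05, -0.2] twist [0.002, 0.0, 0.002]
```

```bash
python3 -m handwheel '[{"delta_pos":[0,0,0],"twist":[0,0,0],"jaw":0.2},{"delta_pos":[0,0,0],"twist":[0,0,0],"jaw":0.2},{"delta_pos":[0,0,0],"twist":[0,0,0],"jaw":0.2},{"delta_pos":[0,-1,0],"twist":[0,0,0],"jaw":0.2},{"delta_pos":[0,-3,0],"twist":[0,0,0],"jaw":0.2},{"delta_pos":[0,-5,0],"twist":[0,0,0],"jaw":0.2},{"delta_pos":[0,-7,0],"twist":[0,0,0],"jaw":0.2},{"delta_pos":[0,-9,0],"twist":[0,0,0],"jaw":0.2},{"delta_pos":[0,-10.5,0],"twist":[0,0,0],"jaw":0.2},{"delta_pos":[0,-10.5,0],"twist":[0,0,0],"jaw":0.2}]' 50; python3 d.py 513.1 184.5 150 7.7
```

```text
time_s: 7.85
eef_pos: [511.9, -188.2, 150.0]
ee_rot: [-0.705, 0.707, 0.041, -0.037]
force: [0.1, 0.2, -0.8]
grip_width: 0.377
t 7.85 pos [ 511.9 -188.2  150. ] F [ 0.1  0.2 -0.8] grip 0.377 q [-0.57  0.43  1.55  0.    1.15 -0.68]
tool x [0.994 0.11  0.005] y [ 0.005 -0.003 -1.   ]
dpos [4.21, -0.13, 37.03] twist [0.004, -0.024, 0.005]
```

```bash
python3 -m handwheel '[{"delta_pos":[4.2,-0.1,37.2],"twist":[0.004,-0.024,0.005],"jaw":0.2},{"delta_pos":[4.2,-0.1,37.2],"twist":[0.004,-0.024,0.005],"jaw":0.2},{"delta_pos":[4.2,-0.1,37.2],"twist":[0.004,-0.024,0.005],"jaw":0.2},{"delta_pos":[4.2,-0.1,37.2],"twist":[0.004,-0.024,0.005],"jaw":0.2},{"delta_pos":[4.2,-0.1,37.2],"twist":[0.004,-0.024,0.005],"jaw":0.2},{"delta_pos":[4.2,-0.1,37.2],"twist":[0.004,-0.024,0.005],"jaw":0.2},{"delta_pos":[4.2,-0.1,37.2],"twist":[0.004,-0.024,0.005],"jaw":0.2},{"delta_pos":[4.2,-0.1,37.2],"twist":[0.004,-0.024,0.005],"jaw":0.2},{"delta_pos":[4.2,-0.1,37.2],"twist":[0.004,-0.024,0.005],"jaw":0.2},{"delta_pos":[4.2,-0.1,37.2],"twist":[0.004,-0.024,0.005],"jaw":0.2}]'
python3 - <<'E'
from d import *
c=cap("wrist");save(c,"pics/w4.png"); st(); delta([513.1,186,38],7.7)
E
```

```text
time_s: 8.68
eef_pos: [510.2, 192.8, 146.6]
ee_rot: [0.707, -0.703, -0.047, 0.051]
force: [0.2, 0.6, -1.1]
grip_width: 0.374
t 8.73 pos [510.6 190.  146.4] F [ 0.1  0.1 -2.7] grip 0.375 q [ 0.14  0.44  1.55  0.    1.16 -0.  ]
tool x [ 0.99   0.139 -0.006] y [-0.007  0.004 -1.   ]
dpos [0.26, 10.84, -0.48] twist [-0.004, 0.005, -0.006]
```

View pics/w4.png

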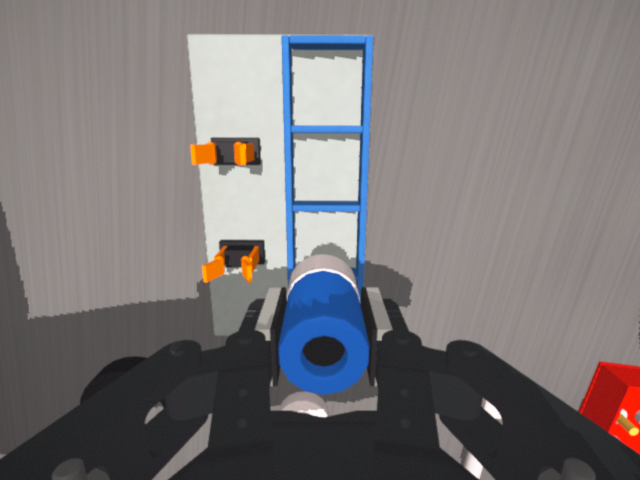

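The wrist view shows blue held upright, with the second pocket under it at (327,240). Lowering.

```bash
python3 -m handwheel '[{"delta_pos":[0.1,0.1,0],"twist":[0,0,0],"jaw":0.2},{"delta_pos":[0.1,2.5,0],"twist":[0,0,0],"jaw":0.2},{"delta_pos":[0.1,5,0],"twist":[0,0,0],"jaw":0.2},{"delta_pos":[0.1,7.5,0],"twist":[0,0,0],"jaw":0.2},{"delta_pos":[0.1,9.5,0],"twist":[0,0,0],"jaw":0.2},{"delta_pos":[0.1,10.4,0],"twist":[0,0,0],"jaw":0.2},{"delta_pos":[0.1,10.8,0],"twist":[0,0,0],"jaw":0.2},{"delta_pos":[0.1,10.8,0],"twist":[0,0,0],"jaw":0.2},{"delta_pos":[0.1,10.8,0],"twist":[0,0,0],"jaw":0.2},{"delta_pos":[0.1,10.8,0],"twist":[0,0,0],"jaw":0.2}]'; python3 d.py 513.1 186 38 7.7
```

```text
time_s: 9.57
eef_pos: [512.8, 187.2, 40.3]
ee_rot: [0.707, -0.704, -0.046, 0.048]
force: [-0.3, 0.6, -1.6]
grip_width: 0.375
t 9.57 pos [512.8 187.2  40.3] F [-0.3  0.6 -1.6] grip 0.375 q [ 0.13  0.58  1.64  0.01  0.92 -0.  ]
tool x [ 0.991  0.133 -0.003] y [-0.003  0.004 -1.   ]
dpos [0.02, 0.23, -0.13] twist [-0.004, -0.001, -0.003]
```

```bash
python3 -m handwheel '[{"delta_pos":[0,0.25,0],"twist":[0,0,0],"jaw":0.2},{"delta_pos":[0,0.25,0],"twist":[0,0,0],"jaw":0.2},{"delta_pos":[0,0.25,0],"twist":[0,0,0],"jaw":0.6},{"delta_pos":[0,0.25,0],"twist":[0,0,0],"jaw":0.6},{"delta_pos":[0,0.25,0],"twist":[0,0,0],"jaw":0.6},{"delta_pos":[0,-1.5,0],"twist":[0,0,0],"jaw":0.6},{"delta_pos":[0,-4.5,0],"twist":[0,0,0],"jaw":0.6},{"delta_pos":[0,-8,0],"twist":[0,0,0],"jaw":0.6},{"delta_pos":[0,-10.5,0],"twist":[0,0,0],"jaw":0.8},{"delta_pos":[0,-11,0],"twist":[0,0,0],"jaw":1}]'; python3 d.py 516.7 -245 145 6.3
```

```text
time_s: 10.4
eef_pos: [514.4, 187.3, 153.8]
ee_rot: [0.707, -0.704, -0.048, 0.047]
force: [0.0, 0.3, 1.6]
grip_width: 0.862
t 10.4 pos [514.4 187.3 153.8] F [0.  0.3 1.6] grip 0.862 q [ 0.13  0.43  1.54  0.    1.17 -0.  ]
tool x [0.991 0.134 0.003] y [ 0.002  0.004 -1.   ]
dpos [-5.56, 0.69, -42.87] twist [-0.004, 0.024, 0.003]
```

```bash
python3 -m handwheel '[{"delta_pos":[-5.6,0.8,-43],"twist":[-0.004,0.024,0.003],"jaw":1},{"delta_pos":[-5.6,0.8,-43],"twist":[-0.004,0.024,0.003],"jaw":1},{"delta_pos":[-5.6,0.8,-43],"twist":[-0.004,0.024,0.003],"jaw":1},{"delta_pos":[-5.6,0.8,-43],"twist":[-0.004,0.024,0.003],"jaw":1},{"delta_pos":[-5.6,0.8,-43],"twist":[-0.004,0.024,0.003],"jaw":1},{"delta_pos":[-5.6,0.8,-43],"twist":[-0.004,0.024,0.003],"jaw":1},{"delta_pos":[-5.6,0.8,-43],"twist":[-0.004,0.024,0.003],"jaw":1},{"delta_pos":[-5.6,0.8,-43],"twist":[-0.004,0.024,0.003],"jaw":1},{"delta_pos":[-5.6,0.8,-43],"twist":[-0.004,0.024,0.003],"jaw":1},{"delta_pos":[-5.6,0.8,-43],"twist":[-0.004,0.024,0.003],"jaw":1}]'
python3 - <<'E'
from d import *
c=cap("wrist");save(c,"pics/w5.png"); W=depthpts(c)
hsv=cv2.cvtColor(c["frame"],cv2.COLOR_RGB2HSV);H,S=hsv[...,0],hsv[...,1]
m=(S>90)&(H>=45)&(H<=85)&(abs(W[...,2]-88)<5); p=W[m]; print(len(p), cv2.minEnclosingCircle(p[:,:2].astype(np.float32)))
st(); delta([516.7,-245,42],6.3)
c=cap("top"); save(c,"pics/t3.png",(90,190,300,320),3)
E
```

```text
time_s: 11.23
eef_pos: [513.9, -231.6, 139.5]
ee_rot: [-0.706, 0.706, 0.036, -0.042]
force: [0.2, 0.7, 0.5]
grip_width: 0.998
1347 ((516.7769165039062, -246.3419952392578), 14.596611022949219)
t 11.28 pos [ 513.6 -238.5  139.3] F [-3.4 -5.7 -1.2] grip 1.0 q [-0.64  0.49  1.49 -0.01  1.17 -0.74]
tool x [ 0.994  0.105 -0.008] y [-0.008 -0.004 -1.   ]
dpos [0.32, 9.73, -0.66] twist [0.003, -0.005, -0.008]
```

View pics/t3.png

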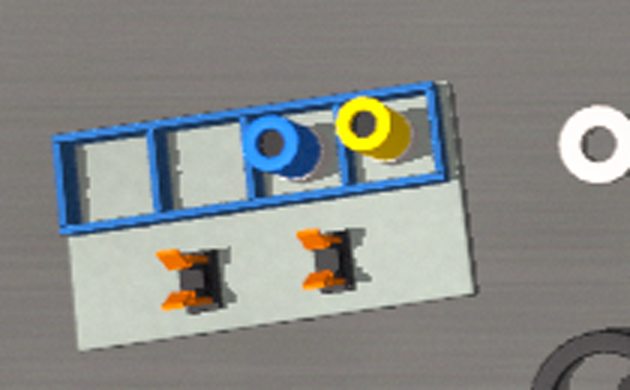

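Blue and yellow both stand in their pockets, with rims at crop (271,143) and (363,124). The green rim measures (516.8, -246). Descending on green.

```bash
python3 -m handwheel '[{"delta_pos":[0.1,0,0],"twist":[0,0,0],"jaw":1},{"delta_pos":[0.1,2,0],"twist":[0,0,0],"jaw":1},{"delta_pos":[0.1,4.5,0],"twist":[0,0,0],"jaw":1},{"delta_pos":[0.1,7,0],"twist":[0,0,0],"jaw":1},{"delta_pos":[0.1,9.3,0],"twist":[0,0,0],"jaw":1},{"delta_pos":[0.1,10,0],"twist":[0,0,0],"jaw":1},{"delta_pos":[0.1,10.2,0],"twist":[0,0,0],"jaw":1},{"delta_pos":[0.1,10.2,0],"twist":[0,0,0],"jaw":1},{"delta_pos":[0.1,10.2,0],"twist":[0,0,0],"jaw":0.2},{"delta_pos":[0.1,10.2,0],"twist":[0,0,0],"jaw":0.2}]' 50; python3 d.py 516.8 -246 42 6.3
```

```text
time_s: 12.17
eef_pos: [515.3, -229.8, 39.4]
ee_rot: [-0.705, 0.707, 0.037, -0.041]
force: [0.3, -0.8, -0.1]
grip_width: 0.743
t 12.17 pos [ 515.3 -229.8   39.4] F [ 0.3 -0.8 -0.1] grip 0.743 q [-0.62  0.62  1.58 -0.01  0.95 -0.73]
tool x [ 0.994  0.11  -0.006] y [-0.006 -0.002 -1.   ]
dpos [-0.03, -0.25, -1.63] twist [0.002, 0.0, -0.006]
```

The traverse fell 16 mm short. The fingers haven't closed yet, so I'll re-open and slide over.

```bash
python3 -m handwheel '[{"delta_pos":[0,-0.3,0],"twist":[0,0,-0.006],"jaw":1},{"delta_pos":[0,-0.3,-0.5],"twist":[0,0,-0.006],"jaw":1},{"delta_pos":[0,-0.3,-1],"twist":[0,0,-0.006],"jaw":1},{"delta_pos":[0,-0.3,-1.6],"twist":[0,0,-0.006],"jaw":1},{"delta_pos":[0,-0.3,-1.6],"twist":[0,0,-0.006],"jaw":1},{"delta_pos":[0,-0.3,-1.6],"twist":[0,0,-0.006],"jaw":0.2},{"delta_pos":[0,-0.3,-1.6],"twist":[0,0,-0.006],"jaw":0.2},{"delta_pos":[0,-0.3,-1.6],"twist":[0,0,-0.006],"jaw":0.2},{"delta_pos":[0,-0.3,-1.6],"twist":[0,0,-0.006],"jaw":0.2},{"delta_pos":[0,-0.3,-1.6],"twist":[0,0,-0.006],"jaw":0.2}]' 50; python3 d.py 516.8 -246 42 6.3
```

```text
time_s: 13.0
eef_pos: [516.4, -245.4, 41.2]
ee_rot: [-0.706, 0.706, 0.038, -0.04]
force: [-1.8, 0.4, 2.7]
grip_width: 0.334
t 13.0 pos [ 516.4 -245.4   41.2] F [-1.8  0.4  2.7] grip 0.334 q [-0.65  0.63  1.56 -0.    0.96 -0.76]
tool x [ 0.994  0.11  -0.002] y [-0.002 -0.    -1.   ]
dpos [0.03, -0.08, -0.07] twist [0.0, 0.0, -0.002]
```

```bash
python3 -m handwheel '[{"delta_pos":[0,0,0],"twist":[0,0,0],"jaw":0.2},{"delta_pos":[0,-1,0],"twist":[0,0,0],"jaw":0.2},{"delta_pos":[0,-3,0],"twist":[0,0,0],"jaw":0.2},{"delta_pos":[0,-6,0],"twist":[0,0,0],"jaw":0.2},{"delta_pos":[0,-9,0],"twist":[0,0,0],"jaw":0.2},{"delta_pos":[0,-11,0],"twist":[0,0,0],"jaw":0.2},{"delta_pos":[0,-11,6],"twist":[0,0,0],"jaw":0.2},{"delta_pos":[0,-11,10],"twist":[0,0,0],"jaw":0.2},{"delta_pos":[0,-11,14],"twist":[0,0,0],"jaw":0.2},{"delta_pos":[0,-11,14],"twist":[0,0,0],"jaw":0.2}]' 50; python3 d.py 505.6 241 152 7.7
```

```text
time_s: 13.83
eef_pos: [500.1, -101.9, 151.5]
ee_rot: [0.706, -0.706, -0.039, 0.041]
force: [0.1, -0.7, -1.3]
grip_width: 0.334
t 13.83 pos [ 500.1 -101.9  151.5] F [ 0.1 -0.7 -1.3] grip 0.334 q [-0.43  0.36  1.65 -0.    1.13 -0.54]
tool x [ 0.994  0.112 -0.003] y [-0.003  0.001 -1.   ]
dpos [4.4, -0.01, 34.01] twist [-0.001, -0.022, -0.003]
```

```bash
python3 -m handwheel '[{"delta_pos":[4.4,-0.1,34],"twist":[0,-0.022,-0.003],"jaw":0.2},{"delta_pos":[4.4,-0.1,34],"twist":[0,-0.022,-0.003],"jaw":0.2},{"delta_pos":[4.4,-0.1,34],"twist":[0,-0.022,-0.003],"jaw":0.2},{"delta_pos":[4.4,-0.1,34],"twist":[0,-0.022,-0.003],"jaw":0.2},{"delta_pos":[4.4,-0.1,34],"twist":[0,-0.022,-0.003],"jaw":0.2},{"delta_pos":[4.4,-0.1,34],"twist":[0,-0.022,-0.003],"jaw":0.2},{"delta_pos":[4.4,-0.1,34],"twist":[0,-0.022,-0.003],"jaw":0.2},{"delta_pos":[4.4,-0.1,34],"twist":[0,-0.022,-0.003],"jaw":0.2},{"delta_pos":[4.4,-0.1,34],"twist":[0,-0.022,-0.003],"jaw":0.2},{"delta_pos":[4.4,-0.1,34],"twist":[0,-0.022,-0.003],"jaw":0.2}]'
python3 - <<'E'
from d import *
c=cap("wrist");save(c,"pics/w6.png"); st(); delta([505.6,241,38],7.7)
E
```

```text
time_s: 14.67
eef_pos: [507.0, 239.1, 152.1]
ee_rot: [0.706, -0.705, -0.048, 0.048]
force: [-0.2, 0.1, -1.8]
grip_width: 0.332
t 14.72 pos [507.2 237.3 152. ] F [ 0.1 -1.7 -2.7] grip 0.335 q [ 0.23  0.46  1.5  -0.    1.18  0.09]
tool x [0.991 0.134 0.001] y [ 0.001 -0.    -1.   ]
dpos [-0.12, 11.4, 0.39] twist [0.0, -0.0, 0.001]
```

View pics/w6.png

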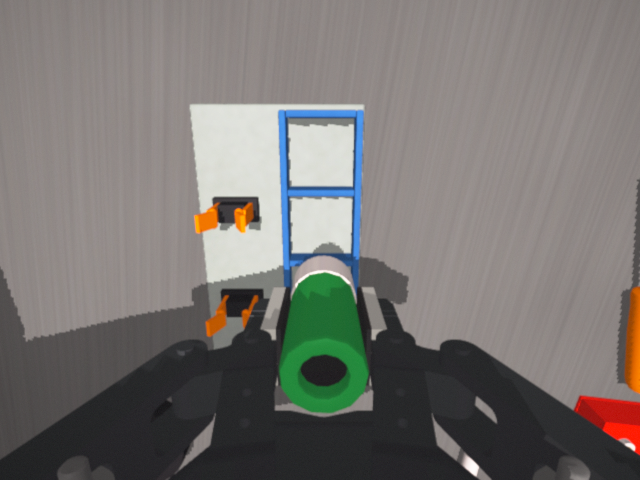

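Green is held upright in the same relation to the target pocket's near wall (row 262) as yellow was in its own. Lowering into rack y +28.

```bash
python3 -m handwheel '[{"delta_pos":[-0.1,0.1,0.2],"twist":[0,0,0],"jaw":0.2},{"delta_pos":[-0.1,3,0.2],"twist":[0,0,0],"jaw":0.2},{"delta_pos":[-0.1,6,0.2],"twist":[0,0,0],"jaw":0.2},{"delta_pos":[-0.1,8.5,0.2],"twist":[0,0,0],"jaw":0.2},{"delta_pos":[-0.1,10.3,0.2],"twist":[0,0,0],"jaw":0.2},{"delta_pos":[-0.1,11,0.2],"twist":[0,0,0],"jaw":0.2},{"delta_pos":[-0.1,11.2,0.2],"twist":[0,0,0],"jaw":0.2},{"delta_pos":[-0.1,11.3,0.2],"twist":[0,0,0],"jaw":0.2},{"delta_pos":[-0.1,11.3,0.2],"twist":[0,0,0],"jaw":0.2},{"delta_pos":[-0.1,11.3,0.2],"twist":[0,0,0],"jaw":0.2}]'; python3 d.py 505.6 241 36 7.7
```

```text
time_s: 15.55
eef_pos: [507.2, 238.3, 40.1]
ee_rot: [0.706, -0.705, -0.048, 0.045]
force: [-0.4, 0.7, -1.4]
grip_width: 0.331
t 15.55 pos [507.2 238.3  40.1] F [-0.4  0.7 -1.4] grip 0.331 q [ 0.23  0.61  1.6  -0.    0.93  0.1 ]
tool x [0.991 0.131 0.003] y [ 0.003  0.001 -1.   ]
dpos [-0.12, 0.41, 0.29] twist [-0.0, -0.003, 0.003]
```

```bash
python3 -m handwheel '[{"delta_pos":[0,0.3,0.2],"twist":[0,0,0],"jaw":0.2},{"delta_pos":[0,0.4,0.2],"twist":[0,0,0],"jaw":0.2},{"delta_pos":[0,0.4,0.2],"twist":[0,0,0],"jaw":0.6},{"delta_pos":[0,0.4,0.2],"twist":[0,0,0],"jaw":0.6},{"delta_pos":[0,0.4,0.2],"twist":[0,0,0],"jaw":0.6},{"delta_pos":[0,-1.5,0.2],"twist":[0,0,0],"jaw":0.6},{"delta_pos":[0,-4.5,0.2],"twist":[0,0,0],"jaw":0.6},{"delta_pos":[0,-8,0.2],"twist":[0,0,0],"jaw":0.6},{"delta_pos":[0,-11,0.2],"twist":[0,0,0],"jaw":0.8},{"delta_pos":[0,-11.3,0.2],"twist":[0,0,0],"jaw":1}]'; python3 d.py 523.2 -301 145 6.3
```

```text
time_s: 16.38
eef_pos: [508.4, 240.9, 157.8]
ee_rot: [0.706, -0.705, -0.05, 0.043]
force: [1.3, -0.1, 0.1]
grip_width: 0.858
t 16.38 pos [508.4 240.9 157.8] F [ 1.3 -0.1  0.1] grip 0.858 q [ 0.23  0.45  1.49 -0.    1.18  0.1 ]
tool x [0.991 0.132 0.011] y [ 0.01   0.002 -1.   ]
dpos [-5.69, 1.17, -53.92] twist [-0.001, 0.022, 0.011]
```

```bash
python3 -m handwheel '[{"delta_pos":[-8.5,0,-35],"twist":[0,0.022,0.01],"jaw":1},{"delta_pos":[-8.5,0,-35],"twist":[0,0.022,0.01],"jaw":1},{"delta_pos":[-8.5,0,-35],"twist":[0,0.022,0.01],"jaw":1},{"delta_pos":[-8.5,0,-35],"twist":[0,0.022,0.01],"jaw":1},{"delta_pos":[-8.5,0,-35],"twist":[0,0.022,0.01],"jaw":1},{"delta_pos":[-8.5,0,-35],"twist":[0,0.022,0.01],"jaw":1},{"delta_pos":[-8.5,0,-35],"twist":[0,0.022,0.01],"jaw":1},{"delta_pos":[-8.5,0,-35],"twist":[0,0.022,0.01],"jaw":1},{"delta_pos":[-8.5,0,-35],"twist":[0,0.022,0.01],"jaw":1},{"delta_pos":[-8.5,0,-35],"twist":[0,0.022,0.01],"jaw":1}]'; python3 d.py 523.2 -301 145 6.3
```

```text
time_s: 17.22
eef_pos: [467.5, -122.2, 151.8]
ee_rot: [-0.705, 0.707, 0.034, -0.04]
force: [0.2, 0.7, 0.4]
grip_width: 0.998
t 17.22 pos [ 467.5 -122.2  151.8] F [0.2 0.7 0.4] grip 0.998 q [-0.5   0.31  1.73 -0.01  1.11 -0.6 ]
tool x [ 0.994  0.105 -0.009] y [-0.009 -0.002 -1.   ]
dpos [3.67, 0.67, -18.36] twist [0.001, -0.005, -0.009]
```

```bash
python3 -m handwheel '[{"delta_pos":[3.7,0.7,-18.4],"twist":[0,-0.005,-0.009],"jaw":1},{"delta_pos":[3.7,0.7,-18.4],"twist":[0,-0.005,-0.009],"jaw":1},{"delta_pos":[3.7,0.7,-18.4],"twist":[0,-0.005,-0.009],"jaw":1},{"delta_pos":[3.7,0.7,-18.4],"twist":[0,-0.005,-0.009],"jaw":1},{"delta_pos":[3.7,0.7,-18.4],"twist":[0,-0.005,-0.009],"jaw":1},{"delta_pos":[3.7,0.7,-18.4],"twist":[0,-0.005,-0.009],"jaw":1},{"delta_pos":[3.7,0.7,-18.4],"twist":[0,-0.005,-0.009],"jaw":1},{"delta_pos":[3.7,2.5,-18.4],"twist":[0,-0.005,-0.009],"jaw":1},{"delta_pos":[3.7,4.0,-18.4],"twist":[0,-0.005,-0.009],"jaw":1},{"delta_pos":[3.7,4.0,-18.4],"twist":[0,-0.005,-0.009],"jaw":1}]'
python3 - <<'E'
from d import *
c=cap("wrist");save(c,"pics/w7.png"); W=depthpts(c)
hsv=cv2.cvtColor(c["frame"],cv2.COLOR_RGB2HSV);H,S=hsv[...,0],hsv[...,1]
m=(S>90)&((H<6)|(H>174))&(abs(W[...,2]-80)<5); p=W[m]; print(len(p), cv2.minEnclosingCircle(p[:,:2].astype(np.float32)) if len(p) else '')
st(); delta([523.1,-302,42],6.3)
E
```

```text
time_s: 18.05
eef_pos: [523.5, -294.2, 108.9]
ee_rot: [0.707, -0.705, -0.04, 0.042]
force: [-0.3, 0.1, -0.5]
grip_width: 1.002
1584 ((523.036865234375, -301.8811950683594), 14.084890365600586)
t 18.1 pos [ 524.1 -294.9  110.7] F [-0.7 -0.7  0.8] grip 1.001 q [-0.71  0.59  1.4   0.    1.15 -0.82]
tool x [ 0.993  0.116 -0.002] y [-0.002  0.002 -1.   ]
dpos [-0.17, 6.87, -0.71] twist [-0.002, 0.006, -0.002]
```

View pics/w7.png

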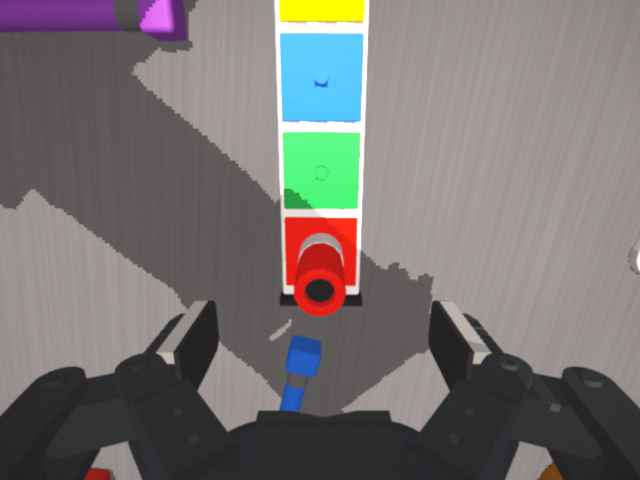

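The wrist view shows the red rim at (320,291), with the other clips empty. I'll shift -7 mm in tool z, descend and grasp.

```bash
python3 -m handwheel '[{"delta_pos":[-0.1,0,-0.6],"twist":[0,0,0],"jaw":1},{"delta_pos":[-0.1,2,-0.6],"twist":[0,0,0],"jaw":1},{"delta_pos":[-0.1,4.5,-0.6],"twist":[0,0,0],"jaw":1},{"delta_pos":[-0.1,6.2,-0.6],"twist":[0,0,0],"jaw":1},{"delta_pos":[-0.1,6.8,-0.6],"twist":[0,0,0],"jaw":1},{"delta_pos":[-0.1,6.8,-0.6],"twist":[0,0,0],"jaw":1},{"delta_pos":[-0.1,6.8,-0.6],"twist":[0,0,0],"jaw":0.2},{"delta_pos":[-0.1,6.8,-0.6],"twist":[0,0,0],"jaw":0.2},{"delta_pos":[-0.1,6.8,-0.6],"twist":[0,0,0],"jaw":0.2},{"delta_pos":[-0.1,6.8,-0.6],"twist":[0,0,0],"jaw":0.2}]' 50; python3 d.py 523 -302 42 6.3
```

```text
time_s: 18.93
eef_pos: [524.6, -303.1, 44.6]
ee_rot: [-0.705, 0.706, 0.041, -0.04]
force: [-0.4, -0.5, 0.2]
grip_width: 0.457
t 18.93 pos [ 524.6 -303.1   44.6] F [-0.4 -0.5  0.2] grip 0.457 q [-0.72  0.68  1.44 -0.    1.02 -0.83]
tool x [0.993 0.115 0.001] y [ 0.001 -0.001 -1.   ]
dpos [-0.15, 0.25, 0.13] twist [0.001, 0.005, 0.001]
```

```bash
python3 -m handwheel '[{"delta_pos":[0,0,0],"twist":[0,0,0],"jaw":0.2},{"delta_pos":[0,0,0],"twist":[0,0,0],"jaw":0.2},{"delta_pos":[0,0,0],"twist":[0,0,0],"jaw":0.2},{"delta_pos":[0,-1,0],"twist":[0,0,0],"jaw":0.2},{"delta_pos":[0,-3,0],"twist":[0,0,0],"jaw":0.2},{"delta_pos":[0,-6,0],"twist":[0,0,0],"jaw":0.2},{"delta_pos":[0,-9,0],"twist":[0,0,0],"jaw":0.2},{"delta_pos":[0,-11,0],"twist":[0,0,0],"jaw":0.2},{"delta_pos":[-4,-11,4],"twist":[0,0,0],"jaw":0.2},{"delta_pos":[-6,-11,8],"twist":[0,0,0],"jaw":0.2}]' 50; python3 d.py 430 60 155 7.7
```

```text
time_s: 19.77
eef_pos: [465.7, -245.0, 154.9]
ee_rot: [-0.705, 0.707, 0.041, -0.039]
force: [0.2, 1.7, -0.7]
grip_width: 0.319
t 19.77 pos [ 465.7 -245.   154.9] F [ 0.2  1.7 -0.7] grip 0.319 q [-0.71  0.39  1.6  -0.    1.15 -0.82]
tool x [0.994 0.113 0.002] y [ 0.003 -0.003 -1.   ]
dpos [-0.09, -0.11, 30.71] twist [0.003, -0.021, 0.002]
```

```bash
python3 -m handwheel '[{"delta_pos":[0,0,36],"twist":[0,-0.021,0],"jaw":0.2},{"delta_pos":[0,0,36],"twist":[0,-0.021,0],"jaw":0.2},{"delta_pos":[0,0,36],"twist":[0,-0.021,0],"jaw":0.2},{"delta_pos":[0,0,36],"twist":[0,-0.021,0],"jaw":0.2},{"delta_pos":[0,0,36],"twist":[0,-0.021,0],"jaw":0.2},{"delta_pos":[0,0,36],"twist":[0,-0.021,0],"jaw":0.2},{"delta_pos":[0,0,36],"twist":[0,-0.021,0],"jaw":0.2},{"delta_pos":[0,0,36],"twist":[0,-0.021,0],"jaw":0.2},{"delta_pos":[0,0,36],"twist":[0,-0.021,0],"jaw":0.2},{"delta_pos":[0,0,36],"twist":[0,-0.021,0],"jaw":0.2}]'; python3 d.py 498 296 150 7.7
```

```text
time_s: 20.6
eef_pos: [423.7, 117.5, 154.0]
ee_rot: [0.706, -0.705, -0.05, 0.05]
force: [0.4, -0.1, -2.2]
grip_width: 0.318
t 20.6 pos [423.7 117.5 154. ] F [ 0.4 -0.1 -2.2] grip 0.318 q [ 0.    0.21  1.85  0.    1.08 -0.14]
tool x [0.99 0.14 0.  ] y [ 0.     0.001 -1.   ]
dpos [9.86, 0.41, 16.63] twist [-0.001, 0.006, 0.0]
```

```bash
python3 -m handwheel '[{"delta_pos":[9.9,0.4,16.6],"twist":[0,0.006,0],"jaw":0.2},{"delta_pos":[9.9,0.4,16.6],"twist":[0,0.006,0],"jaw":0.2},{"delta_pos":[9.9,0.4,16.6],"twist":[0,0.006,0],"jaw":0.2},{"delta_pos":[9.9,0.4,16.6],"twist":[0,0.006,0],"jaw":0.2},{"delta_pos":[9.9,0.4,16.6],"twist":[0,0.006,0],"jaw":0.2},{"delta_pos":[9.9,0.4,16.6],"twist":[0,0.006,0],"jaw":0.2},{"delta_pos":[9.9,0.4,16.6],"twist":[0,0.006,0],"jaw":0.2},{"delta_pos":[9.9,0.4,16.6],"twist":[0,0.006,0],"jaw":0.2},{"delta_pos":[9.9,0.4,16.6],"twist":[0,0.006,0],"jaw":0.2},{"delta_pos":[9.9,0.4,16.6],"twist":[0,0.006,0],"jaw":0.2}]'
python3 - <<'E'
from d import *
c=cap("wrist");save(c,"pics/w8.png"); st(); delta([498,296,41],7.7)
E
```

```text
time_s: 21.43
eef_pos: [500.4, 290.5, 149.8]
ee_rot: [-0.706, 0.706, 0.046, -0.045]
force: [1.0, 1.5, -0.6]
grip_width: 0.322
t 21.48 pos [500.5 290.7 149.8] F [ 0.2 -0.8 -1.5] grip 0.32 q [ 0.32  0.5   1.44 -0.    1.2   0.2 ]
tool x [0.992 0.128 0.   ] y [ 0. -0. -1.]
dpos [-0.18, 10.88, 0.56] twist [0.0, -0.006, 0.0]
```

View pics/w8.png

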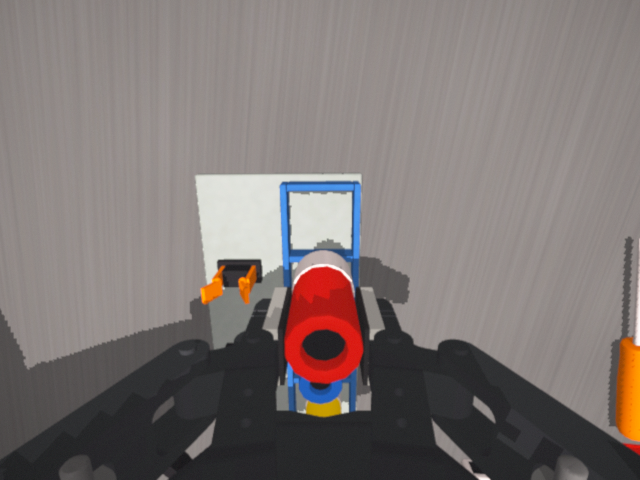

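Red is aligned over the leftmost pocket, whose near wall is at (325,254). Lowering.

```bash
python3 -m handwheel '[{"delta_pos":[-0.2,0.1,0.5],"twist":[0,0,0],"jaw":0.2},{"delta_pos":[-0.2,3,0.5],"twist":[0,0,0],"jaw":0.2},{"delta_pos":[-0.2,6,0.5],"twist":[0,0,0],"jaw":0.2},{"delta_pos":[-0.2,8.5,0.5],"twist":[0,0,0],"jaw":0.2},{"delta_pos":[-0.2,10,0.5],"twist":[0,0,0],"jaw":0.2},{"delta_pos":[-0.2,10.6,0.5],"twist":[0,0,0],"jaw":0.2},{"delta_pos":[-0.2,10.8,0.5],"twist":[0,0,0],"jaw":0.2},{"delta_pos":[-0.2,10.9,0.5],"twist":[0,0,0],"jaw":0.2},{"delta_pos":[-0.2,10.9,0.5],"twist":[0,0,0],"jaw":0.2},{"delta_pos":[-0.2,10.9,0.5],"twist":[0,0,0],"jaw":0.2}]'; python3 d.py 498 296 40 7.7
```

```text
time_s: 22.32
eef_pos: [498.3, 296.5, 41.6]
ee_rot: [0.706, -0.705, -0.047, 0.045]
force: [-0.9, -0.6, -0.1]
grip_width: 0.317
t 22.32 pos [498.3 296.5  41.6] F [-0.9 -0.6 -0.1] grip 0.317 q [ 0.33  0.64  1.53 -0.    0.97  0.2 ]
tool x [0.992 0.13  0.002] y [ 0.002  0.001 -1.   ]
dpos [-0.04, 0.16, -0.04] twist [-0.0, -0.004, 0.002]
```

```bash
python3 -m handwheel '[{"delta_pos":[0,0.15,0],"twist":[0,0,0],"jaw":0.2},{"delta_pos":[0,0.25,0],"twist":[0,0,0],"jaw":0.2},{"delta_pos":[0,0.25,0],"twist":[0,0,0],"jaw":0.6},{"delta_pos":[0,0.25,0],"twist":[0,0,0],"jaw":0.6},{"delta_pos":[0,0.25,0],"twist":[0,0,0],"jaw":0.6},{"delta_pos":[0,-1.5,0],"twist":[0,0,0],"jaw":0.6},{"delta_pos":[0,-4.5,0],"twist":[0,0,0],"jaw":0.6},{"delta_pos":[0,-8,0],"twist":[0,0,0],"jaw":0.6},{"delta_pos":[0,-11,0],"twist":[0,0,0],"jaw":0.8},{"delta_pos":[0,-11,0],"twist":[0,0,0],"jaw":1}]'; python3 d.py 688.7 -19.5 150 2.3
```

```text
time_s: 23.15
eef_pos: [500.1, 297.2, 156.8]
ee_rot: [0.707, -0.705, -0.05, 0.042]
force: [0.1, -0.3, 0.2]
grip_width: 0.862
t 23.15 pos [500.1 297.2 156.8] F [ 0.1 -0.3  0.2] grip 0.862 q [ 0.34  0.49  1.43 -0.    1.2   0.2 ]
tool x [0.991 0.13  0.01 ] y [ 0.01   0.003 -1.   ]
dpos [14.58, 0.77, -33.85] twist [-0.003, 0.09, 0.01]
```

```bash
python3 -m handwheel '[{"delta_pos":[14.6,0.8,-33.8],"twist":[0,0.09,0.01],"jaw":1},{"delta_pos":[14.6,0.8,-33.8],"twist":[0,0.09,0.01],"jaw":1},{"delta_pos":[14.6,0.8,-33.8],"twist":[0,0.09,0.01],"jaw":1},{"delta_pos":[14.6,0.8,-33.8],"twist":[0,0.09,0.01],"jaw":1},{"delta_pos":[14.6,0.8,-33.8],"twist":[0,0.09,0.01],"jaw":1},{"delta_pos":[14.6,0.8,-33.8],"twist":[0,0.09,0.01],"jaw":1},{"delta_pos":[14.6,0.8,-33.8],"twist":[0,0.09,0.01],"jaw":1},{"delta_pos":[14.6,0.8,-33.8],"twist":[0,0.09,0.01],"jaw":1},{"delta_pos":[14.6,0.8,-33.8],"twist":[0,0.09,0.01],"jaw":1},{"delta_pos":[14.6,0.8,-33.8],"twist":[0,0.09,0.01],"jaw":1}]'; python3 d.py 688.7 -19.5 100 2.3
```

```text
time_s: 23.98
eef_pos: [688.0, -26.3, 141.0]
ee_rot: [-0.706, 0.708, 0.009, -0.016]
force: [-0.6, -0.6, 0.4]
grip_width: 0.999
t 23.98 pos [688.  -26.3 141. ] F [-0.6 -0.6  0.4] grip 0.999 q [-0.21  0.76  1.03 -0.    1.36 -0.24]
tool x [ 0.999  0.034 -0.01 ] y [-0.01  -0.002 -1.   ]
dpos [0.13, 4.1, 0.68] twist [0.002, -0.006, -0.01]
```

Settle briefly, then measure the bar from the wrist camera and check the rack from above.

```bash
python3 -m handwheel '[{"delta_pos":[0.1,1,0.7],"twist":[0,-0.006,-0.01],"jaw":1},{"delta_pos":[0.1,2,0.7],"twist":[0,-0.006,-0.01],"jaw":1},{"delta_pos":[0.1,3,0.7],"twist":[0,-0.006,-0.01],"jaw":1},{"delta_pos":[0.1,4,0.7],"twist":[0,-0.006,-0.01],"jaw":1},{"delta_pos":[0.1,4,0.7],"twist":[0,-0.006,-0.01],"jaw":1},{"delta_pos":[0.1,4,0.7],"twist":[0,-0.006,-0.01],"jaw":1},{"delta_pos":[0.1,4,0.7],"twist":[0,-0.006,-0.01],"jaw":1},{"delta_pos":[0.1,4,0.7],"twist":[0,-0.006,-0.01],"jaw":1},{"delta_pos":[0.1,4,0.7],"twist":[0,-0.006,-0.01],"jaw":1},{"delta_pos":[0.1,4,0.7],"twist":[0,-0.006,-0.01],"jaw":1}]'
python3 - <<'E'
from d import *
c=cap("wrist");save(c,"pics/w9.png"); W=depthpts(c); X,Y,Z=W[...,0],W[...,1],W[...,2]
m=(abs(X-688)<30)&(abs(Y+19)<110)&(Z>8)&(Z<30); p=W[m]
print(len(p),p.min(0).round(1),p.max(0).round(1))
s=p[(abs(Z[m]-16)<10)]
for y in(-60,-40,-20,0,20,40): 
    q=p[abs(p[:,1]-y)<2]; q=q[q[:,2]>15] if len(q) else q; print(y,len(q),((q[:,0].min()+q[:,0].max())/2).round(1) if len(q) else'', (np.ptp(q[:,0])).round(1) if len(q) else '')
st(); delta([688.7,-19.5,-7],2.3)
c=cap("top"); save(c,"pics/t4.png",(90,190,300,320),3)
E
```

```text
time_s: 24.82
eef_pos: [686.8, -13.0, 102.9]
ee_rot: [-0.707, 0.707, 0.017, -0.016]
force: [0.3, 0.4, -0.6]
grip_width: 0.997
6358 [674.6 -98.1   8.3] [703.4  62.3  26.6]
-60 107 690.5 15.0
-40 114 689.6 14.6
-20 125 689.0 15.0
0 134 688.4 15.3
20 143 687.5 14.9
40 159 686.7 19.6
t 24.87 pos [686.8 -13.  102.8] F [-0.5 -2.  -0.2] grip 1.002 q [-0.19  0.78  1.09 -0.    1.27 -0.23]
tool x [0.999 0.046 0.001] y [ 0.001 -0.001 -1.   ]
dpos [0.16, 10.98, -0.65] twist [0.001, 0.006, 0.001]
```

View pics/w9.png

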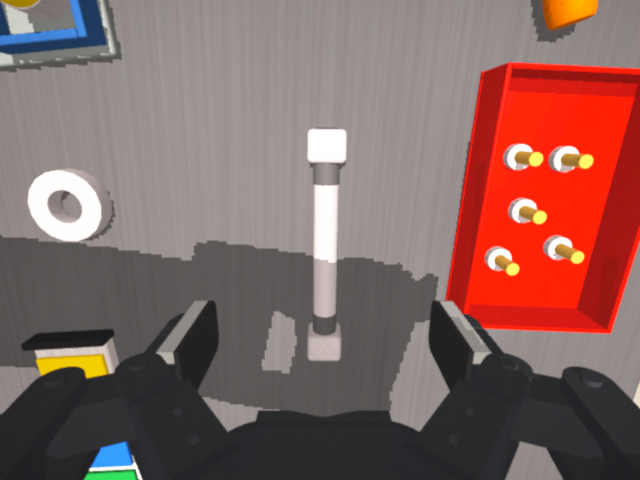

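View pics/t4.png

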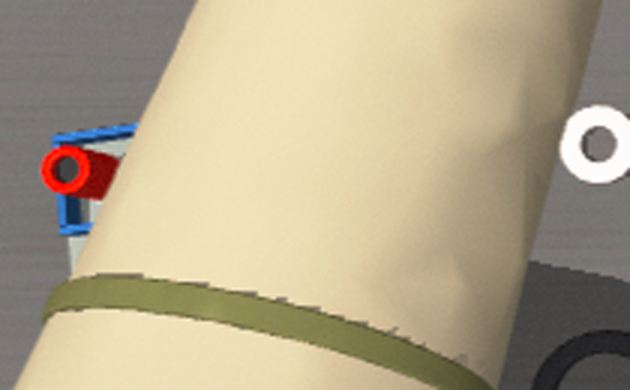

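The wrist view shows the bar at (326,245) from row 130 to 358, running y -98 to +62, so its centre is about y -18.3 and x 689. The visible red socket stands in its pocket. I'll descend with a part-open gripper to near the bench.

```bash
python3 -m handwheel '[{"delta_pos":[0.2,0,-0.55],"twist":[0,0.006,0],"jaw":0.5},{"delta_pos":[0.2,1.5,-0.55],"twist":[0,0.006,0],"jaw":0.45},{"delta_pos":[0.2,3.5,-0.55],"twist":[0,0.006,0],"jaw":0.45},{"delta_pos":[0.2,5.5,-0.55],"twist":[0,0.006,0],"jaw":0.45},{"delta_pos":[0.2,7,-0.55],"twist":[0,0.006,0],"jaw":0.45},{"delta_pos":[0.2,8.2,-0.55],"twist":[0,0.006,0],"jaw":0.45},{"delta_pos":[0.2,9,-0.55],"twist":[0,0.006,0],"jaw":0.45},{"delta_pos":[0.2,9.4,-0.55],"twist":[0,0.006,0],"jaw":0.45},{"delta_pos":[0.2,9.4,-0.55],"twist":[0,0.006,0],"jaw":0.45},{"delta_pos":[0.2,9.4,-0.55],"twist":[0,0.006,0],"jaw":0.45}]'; python3 d.py 688.8 -18.3 4 2.3
```

```text
time_s: 25.75
eef_pos: [689.4, -18.6, 9.2]
ee_rot: [-0.707, 0.707, 0.015, -0.014]
force: [-0.1, -0.4, -0.1]
grip_width: 0.449
t 25.75 pos [689.4 -18.6   9.2] F [-0.1 -0.4 -0.1] grip 0.449 q [-0.2   0.89  1.14 -0.    1.11 -0.24]
tool x [0.999 0.04  0.001] y [ 0.001 -0.001 -1.   ]
dpos [-0.06, 0.52, 0.03] twist [0.001, -0.0, 0.001]
```

```bash
python3 -m handwheel '[{"delta_pos":[0,0.2,0],"twist":[0,0,0],"jaw":0.45},{"delta_pos":[0,0.4,0],"twist":[0,0,0],"jaw":0.45},{"delta_pos":[0,0.55,0],"twist":[0,0,0],"jaw":0.4},{"delta_pos":[0,0.55,0],"twist":[0,0,0],"jaw":0.3},{"delta_pos":[0,0.55,0],"twist":[0,0,0],"jaw":0.1},{"delta_pos":[0,0.55,0],"twist":[0,0,0],"jaw":0.05},{"delta_pos":[0,0.55,0],"twist":[0,0,0],"jaw":0.05},{"delta_pos":[0,0.55,0],"twist":[0,0,0],"jaw":0.05},{"delta_pos":[0,0.55,0],"twist":[0,0,0],"jaw":0.05},{"delta_pos":[0,0.55,0],"twist":[0,0,0],"jaw":0.05}]' 70; python3 d.py 688.8 -18.3 4 2.3
```

```text
time_s: 26.58
eef_pos: [689.0, -18.4, 3.3]
ee_rot: [-0.707, 0.707, 0.014, -0.014]
force: [-1.2, 0.5, 2.5]
grip_width: 0.157
t 26.58 pos [689.  -18.4   3.3] F [-1.2  0.5  2.5] grip 0.157 q [-0.2   0.9   1.15 -0.    1.1  -0.24]
tool x [0.999 0.04  0.   ] y [ 0.    -0.001 -1.   ]
dpos [-0.02, -0.07, 0.01] twist [0.001, -0.0, 0.0]
```

Grip reads 0.157, about 13.3 mm on a 16 mm shank, so the pads are probably holding above the axis. I'll try regripping 2.5 mm lower.

```bash
python3 -m handwheel '[{"delta_pos":[0,0,0],"twist":[0,0,0],"jaw":0.35},{"delta_pos":[0,0,0],"twist":[0,0,0],"jaw":0.35},{"delta_pos":[0,0.1,0],"twist":[0,0,0],"jaw":0.35},{"delta_pos":[0,0.2,0],"twist":[0,0,0],"jaw":0.35},{"delta_pos":[0,0.25,0],"twist":[0,0,0],"jaw":0.35},{"delta_pos":[0,0.25,0],"twist":[0,0,0],"jaw":0.05},{"delta_pos":[0,0.25,0],"twist":[0,0,0],"jaw":0.05},{"delta_pos":[0,0.25,0],"twist":[0,0,0],"jaw":0.05},{"delta_pos":[0,0.25,0],"twist":[0,0,0],"jaw":0.05},{"delta_pos":[0,0.25,0],"twist":[0,0,0],"jaw":0.05}]' 70; python3 d.py 688.8 -18.3 4 2.3
```

```text
time_s: 27.42
eef_pos: [689.0, -18.4, 0.6]
ee_rot: [-0.707, 0.707, 0.014, -0.014]
force: [-0.3, 0.4, 1.4]
grip_width: 0.156
t 27.42 pos [ 6.89e+02 -1.84e+01  6.00e-01] F [-0.3  0.4  1.4] grip 0.156 q [-0.2   0.9   1.15 -0.    1.09 -0.24]
tool x [0.999 0.04  0.   ] y [ 0.    -0.001 -1.   ]
dpos [-0.02, -0.34, 0.01] twist [0.001, -0.0, 0.0]
```

The width is unchanged, so it's just the reading's calibration and the grip is sound. Lifting with 70 N.

```bash
python3 -m handwheel '[{"delta_pos":[0,-0.5,0],"twist":[0,0,0],"jaw":0.05},{"delta_pos":[0,-2,0],"twist":[0,0,0],"jaw":0.05},{"delta_pos":[0,-4,0],"twist":[0,0,0],"jaw":0.05},{"delta_pos":[0,-7,0],"twist":[0,0,0],"jaw":0.05},{"delta_pos":[0,-10,0],"twist":[0,0,0],"jaw":0.05},{"delta_pos":[0,-13,0],"twist":[0,0,0],"jaw":0.05},{"delta_pos":[0,-15,0],"twist":[0,0,0],"jaw":0.05},{"delta_pos":[0,-15,0],"twist":[0,0,0],"jaw":0.05},{"delta_pos":[0,-15,0],"twist":[0,0,0],"jaw":0.05},{"delta_pos":[0,-15,0],"twist":[0,0,0],"jaw":0.05}]' 80
python3 - <<'E'
from d import *
c=cap("wrist");save(c,"pics/w10.png"); W=depthpts(c); st()
Z=W[...,2]; m=(abs(W[...,0]-688)<35)&(abs(W[...,1]+18)<120)&(Z>120); p=W[m]; print(len(p),p.min(0),p.max(0))
for y in (50,20): 
    q=p[abs(p[:,1]-y)<4]; print(y,len(q),q.mean(0) if len(q) else '')
delta([441.9,203,150],7.7)
E
```

```text
time_s: 28.25
eef_pos: [688.0, -18.2, 148.3]
ee_rot: [0.707, -0.707, -0.013, 0.015]
force: [0.4, 0.1, -2.7]
grip_width: 0.151
t 28.3 pos [688.  -18.2 148. ] F [-0.7  0.3 -2.4] grip 0.153 q [-0.2   0.75  1.03 -0.    1.37 -0.24]
tool x [ 0.999  0.04  -0.004] y [-0.004  0.    -1.   ]
50333 [653.00073502 -65.10045013 151.76238605] [722.99704125  62.3752777  248.20171753]
50 1866 [686.28048758  50.03612811 172.10371863]
20 899 [687.39359171  20.06230818 166.69436111]
dpos [-23.7, -0.1, 23.08] twist [-0.001, -0.094, -0.004]
```

View pics/w10.png

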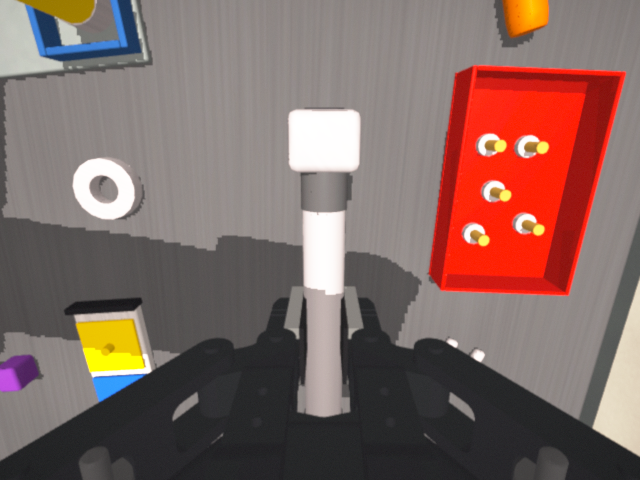

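The bar is held level, with its end at (324,140) and reaching y 62.3, so the centre is within about 0.5 mm of the TCP. Moving over the jaws.

```bash
python3 -m handwheel '[{"delta_pos":[-23.7,0,16],"twist":[0,-0.094,0],"jaw":0.05},{"delta_pos":[-23.7,0,16],"twist":[0,-0.094,0],"jaw":0.05},{"delta_pos":[-23.7,0,16],"twist":[0,-0.094,0],"jaw":0.05},{"delta_pos":[-23.7,0,16],"twist":[0,-0.094,0],"jaw":0.05},{"delta_pos":[-23.7,0,16],"twist":[0,-0.094,0],"jaw":0.05},{"delta_pos":[-23.7,0,16],"twist":[0,-0.094,0],"jaw":0.05},{"delta_pos":[-23.7,0,16],"twist":[0,-0.094,0],"jaw":0.05},{"delta_pos":[-23.7,0,16],"twist":[0,-0.094,0],"jaw":0.05},{"delta_pos":[-23.7,0,16],"twist":[0,-0.094,0],"jaw":0.05},{"delta_pos":[-23.7,0,16],"twist":[0,-0.094,0],"jaw":0.05}]'
python3 - <<'E'
from d import *
c=cap("wrist");save(c,"pics/w11.png"); W=depthpts(c); st()
hsv=cv2.cvtColor(c["frame"],cv2.COLOR_RGB2HSV);H,S=hsv[...,0],hsv[...,1]
m=(W[...,0]<500)&(W[...,1]>60)&(W[...,2]>44)&(W[...,2]<64)&(S>120)&(H>4)&(H<20)
n,cc,s,ce=cv2.connectedComponentsWithStats(m.astype(np.uint8))
for k in range(1,n):
    if s[k,4]>20: q=W[cc==k]; print(ce[k].round(0),s[k,4],q.mean(0).round(1),q.min(0).round(1),q.max(0).round(1))
delta([441.9,203,150],7.7)
c=cap("top"); W=depthpts(c)
save(c,"pics/t5.png",(90,190,300,320),3)
E
```

```text
time_s: 29.13
eef_pos: [445.8, 131.9, 149.8]
ee_rot: [-0.705, 0.706, 0.047, -0.048]
force: [0.0, -0.5, -2.2]
grip_width: 0.151
t 29.18 pos [446.2 131.7 149.9] F [-0.1 -0.2 -2.7] grip 0.152 q [ 0.03  0.27  1.78 -0.    1.09 -0.1 ]
tool x [ 0.991  0.133 -0.001] y [-0.001 -0.001 -1.   ]
[313.  66.] 344 [425.8 240.5  52.9] [419.6 234.1  44. ] [430.9 247.4  61.9]
[350.  66.] 355 [447.8 243.5  52.5] [442.9 237.   44.1] [453.6 250.3  61. ]
[350. 196.] 135 [459.9 165.5  56.2] [457.7 159.2  44.4] [462.6 171.4  60.9]
dpos [0.53, -0.02, 7.13] twist [0.001, -0.001, -0.001]
```

View pics/w11.png

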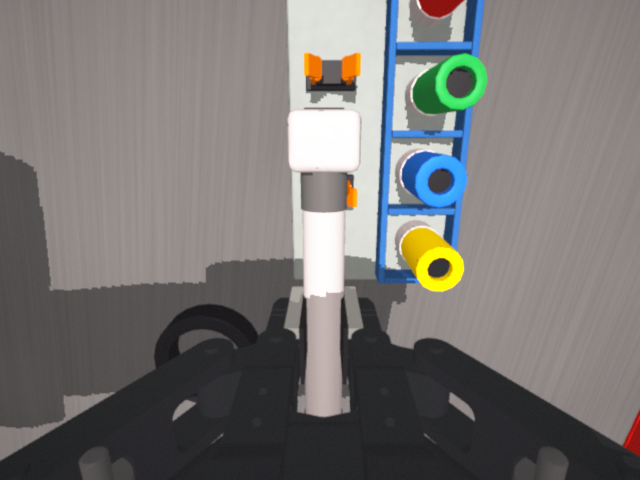

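View pics/t5.png

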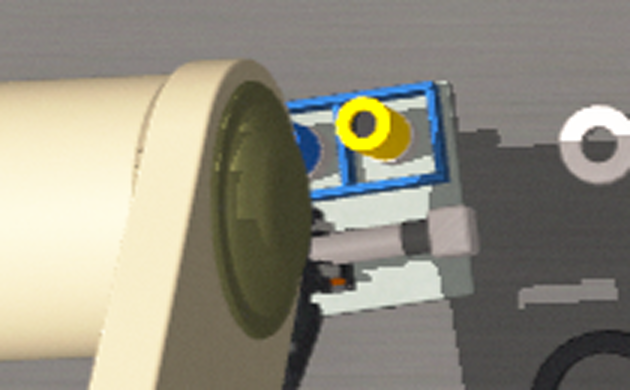

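The wrist view shows all four sockets in order in the rack and the far jaw pair at (313,66)/(350,66). The pair's midpoint is (436.8, 242), within 0.7 mm of the model, so the bar target is about (442, 202.5). Shifting over it and lowering to just above the jaws.

```bash
python3 -m handwheel '[{"delta_pos":[0.5,0,3.5],"twist":[0,0,0],"jaw":0.05},{"delta_pos":[0.5,0,6],"twist":[0,0,0],"jaw":0.05},{"delta_pos":[0.5,0,7.1],"twist":[0,0,0],"jaw":0.05},{"delta_pos":[0.5,0,7.1],"twist":[0,0,0],"jaw":0.05},{"delta_pos":[0.5,2,7.1],"twist":[0,0,0],"jaw":0.05},{"delta_pos":[0.5,4.5,7.1],"twist":[0,0,0],"jaw":0.05},{"delta_pos":[0.5,7,7.1],"twist":[0,0,0],"jaw":0.05},{"delta_pos":[0.5,8.5,7.1],"twist":[0,0,0],"jaw":0.05},{"delta_pos":[0.5,9,7.1],"twist":[0,0,0],"jaw":0.05},{"delta_pos":[0.5,9,7.1],"twist":[0,0,0],"jaw":0.05}]'; python3 d.py 442 202.5 41 7.7
```

```text
time_s: 30.07
eef_pos: [441.1, 202.1, 59.4]
ee_rot: [-0.705, 0.706, 0.046, -0.048]
force: [0.3, -0.7, -2.9]
grip_width: 0.154
t 30.07 pos [441.1 202.1  59.4] F [ 0.3 -0.7 -2.9] grip 0.154 q [ 0.19  0.45  1.81 -0.    0.89  0.06]
tool x [ 0.991  0.133 -0.002] y [-0.002 -0.001 -1.   ]
dpos [0.1, 1.84, 0.03] twist [0.001, -0.001, -0.002]
```

```bash
python3 -m handwheel '[{"delta_pos":[0.1,0.5,0],"twist":[0,0,0],"jaw":0.05},{"delta_pos":[0.1,1,0],"twist":[0,0,0],"jaw":0.05},{"delta_pos":[0.1,1.5,0],"twist":[0,0,0],"jaw":0.05},{"delta_pos":[0.1,1.8,0],"twist":[0,0,0],"jaw":0.05},{"delta_pos":[0.1,2.0,0],"twist":[0,0,0],"jaw":0.05},{"delta_pos":[0.1,2.0,0],"twist":[0,0,0],"jaw":0.05},{"delta_pos":[0.1,2.0,0],"twist":[0,0,0],"jaw":0.05},{"delta_pos":[0.1,2.0,0],"twist":[0,0,0],"jaw":0.05},{"delta_pos":[0.1,2.0,0],"twist":[0,0,0],"jaw":0.05},{"delta_pos":[0.1,2.0,0],"twist":[0,0,0],"jaw":0.05}]' 100; python3 d.py 442 202.5 24.6 7.7
python3 - <<'E'
from h import *
c=cap("scene"); save(c,"pics/s1.png",(390,200,550,340),5)
E
```

```text
time_s: 30.9
eef_pos: [442.2, 203.2, 40.5]
ee_rot: [-0.705, 0.706, 0.047, -0.047]
force: [-1.0, -0.2, -2.3]
grip_width: 0.149
t 30.9 pos [442.2 203.2  40.5] F [-1.  -0.2 -2.3] grip 0.149 q [ 0.19  0.48  1.82 -0.    0.84  0.06]
tool x [0.991 0.134 0.   ] y [ 0.    -0.001 -1.   ]
dpos [-0.03, 1.59, -0.07] twist [0.001, -0.0, 0.0]
```

View pics/s1.png

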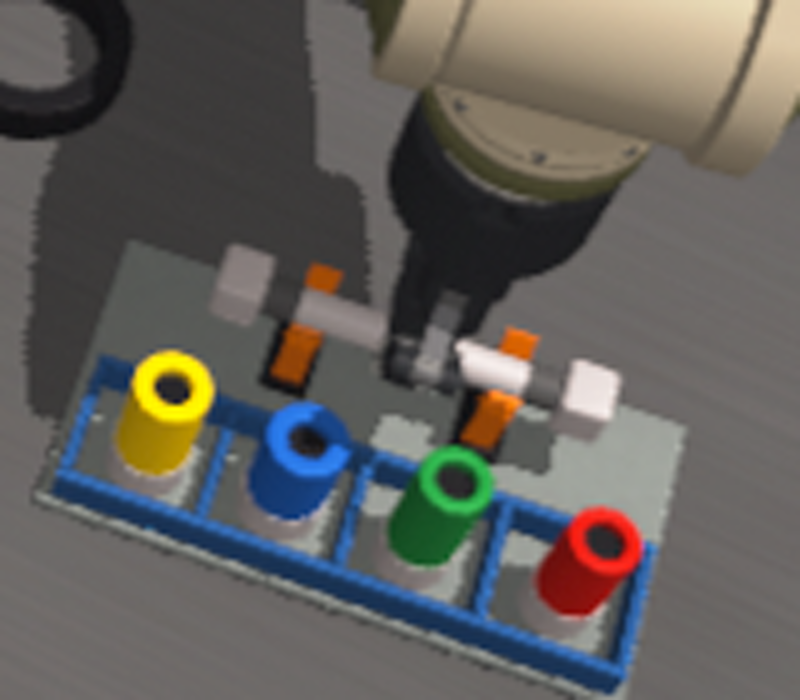

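The scene crop shows the bar lying over both orange pairs, (310,310) and (495,380), with the four sockets upright behind it. Pressing slowly.

```bash
python3 -m handwheel '[{"delta_pos":[0,0.2,-0.05],"twist":[0,0,0],"jaw":0.05},{"delta_pos":[0,0.4,-0.05],"twist":[0,0,0],"jaw":0.05},{"delta_pos":[0,0.6,-0.05],"twist":[0,0,0],"jaw":0.05},{"delta_pos":[0,0.8,-0.05],"twist":[0,0,0],"jaw":0.05},{"delta_pos":[0,1.0,-0.05],"twist":[0,0,0],"jaw":0.05},{"delta_pos":[0,1.2,-0.05],"twist":[0,0,0],"jaw":0.05},{"delta_pos":[0,1.4,-0.05],"twist":[0,0,0],"jaw":0.05},{"delta_pos":[0,1.55,-0.05],"twist":[0,0,0],"jaw":0.05},{"delta_pos":[0,1.6,-0.05],"twist":[0,0,0],"jaw":0.05},{"delta_pos":[0,1.6,-0.05],"twist":[0,0,0],"jaw":0.05}]' 100; python3 d.py 442 202.5 24.6 7.7
```

```text
time_s: 31.78
eef_pos: [441.9, 202.6, 24.6]
ee_rot: [-0.705, 0.706, 0.047, -0.048]
force: [-5.2, -1.7, 6.7]
grip_width: 0.145
t 31.78 pos [441.9 202.6  24.6] F [-5.2 -1.7  6.7] grip 0.145 q [ 0.19  0.51  1.83 -0.    0.8   0.06]
tool x [ 0.991  0.134 -0.001] y [-0.001 -0.001 -1.   ]
dpos [0.01, -0.0, -0.01] twist [0.001, -0.0, -0.001]
```

```bash
python3 -m handwheel '[{"delta_pos":[0,0.1,0],"twist":[0,0,0],"jaw":0.05},{"delta_pos":[0,0.2,0],"twist":[0,0,0],"jaw":0.05},{"delta_pos":[0,0.3,0],"twist":[0,0,0],"jaw":0.05},{"delta_pos":[0,0.3,0],"twist":[0,0,0],"jaw":0.05},{"delta_pos":[0,0.3,0],"twist":[0,0,0],"jaw":0.05},{"delta_pos":[0,0.3,0],"twist":[0,0,0],"jaw":0.05},{"delta_pos":[0,0.3,0],"twist":[0,0,0],"jaw":0.05},{"delta_pos":[0,0.3,0],"twist":[0,0,0],"jaw":0.05},{"delta_pos":[0,0.3,0],"twist":[0,0,0],"jaw":0.05},{"delta_pos":[0,0.3,0],"twist":[0,0,0],"jaw":0.05}]' 100; python3 d.py 442 202.5 24.6 7.7
python3 - <<'E'
from d import *
a=np.radians(7.7);R=np.array([[np.cos(a),-np.sin(a)],[np.sin(a),np.cos(a)]]);o=np.array([476.6,207.8])
for n in("wrist","scene"):
    c=cap(n);W=depthpts(c); 
    q=(W[...,:2]-o)@R; Z=W[...,2]
    for lo,hi in((62,78),(-78,-62)):
        m=(abs(q[...,0]+35)<10)&(q[...,1]>lo)&(q[...,1]<hi)&(Z>30)&(Z<75); print(n,lo,m.sum(),Z[m].mean() if m.any() else '')
save(cap("wrist"),"pics/w12.png")
E
```

```text
time_s: 32.62
eef_pos: [442.1, 202.7, 24.2]
ee_rot: [-0.705, 0.706, 0.047, -0.048]
force: [-17.5, -5.2, 42.6]
grip_width: 0.144
t 32.62 pos [442.1 202.7  24.2] F [-17.5  -5.2  42.6] grip 0.144 q [ 0.19  0.51  1.83 -0.    0.8   0.06]
tool x [ 0.991  0.134 -0.   ] y [-0.    -0.001 -1.   ]
dpos [-0.01, -0.04, -0.01] twist [0.001, 0.0, -0.0]
wrist 62 3246 48.26739075469575
wrist -78 0 
scene 62 72 48.62237286704763
scene -78 66 48.91332689807438
```

It came to a hard stop at 24.2 mm, rising to about 45 N over 0.4 mm. The end-block tops are at 48.3–48.9 mm, which means the axis is at 36 mm and the bar is home. I'll relieve the force, open to about 34 mm and lift.

```bash
python3 -m handwheel '[{"delta_pos":[0,-0.2,0],"twist":[0,0,0],"jaw":0.05},{"delta_pos":[0,-0.3,0],"twist":[0,0,0],"jaw":0.05},{"delta_pos":[0,-0.3,0],"twist":[0,0,0],"jaw":0.4},{"delta_pos":[0,-0.3,0],"twist":[0,0,0],"jaw":0.4},{"delta_pos":[0,-0.3,0],"twist":[0,0,0],"jaw":0.4},{"delta_pos":[0,-0.3,0],"twist":[0,0,0],"jaw":0.4},{"delta_pos":[0,-1.5,0],"twist":[0,0,0],"jaw":0.4},{"delta_pos":[0,-3.5,0],"twist":[0,0,0],"jaw":0.4},{"delta_pos":[0,-6,0],"twist":[0,0,0],"jaw":0.4},{"delta_pos":[0,-8,0],"twist":[0,0,0],"jaw":0.4}]' 40; python3 d.py 330 0 230 0
```

```text
time_s: 33.6
eef_pos: [442.5, 202.7, 102.6]
ee_rot: [-0.705, 0.706, 0.048, -0.047]
force: [1.8, -0.0, 0.9]
grip_width: 0.4
t 33.6 pos [442.5 202.7 102.6] F [ 1.8 -0.   0.9] grip 0.4 q [ 0.19  0.38  1.78 -0.    0.99  0.06]
tool x [0.991 0.134 0.001] y [ 0.001 -0.    -1.   ]
dpos [-13.85, -12.73, -18.6] twist [0.0, 0.134, 0.001]
```

Now move clear, up and away, to inspect.

```bash
python3 -m handwheel '[{"delta_pos":[0,-6,0],"twist":[0,0,0],"jaw":0.4},{"delta_pos":[0,-10,0],"twist":[0,0,0],"jaw":0.4},{"delta_pos":[-12,-13,-26],"twist":[0,0,0],"jaw":0.4},{"delta_pos":[-12,-13,-26],"twist":[0,0,0],"jaw":0.4},{"delta_pos":[-12,-13,-26],"twist":[0,0,0],"jaw":0.4},{"delta_pos":[-12,-13,-26],"twist":[0,0,0],"jaw":0.4},{"delta_pos":[-12,-13,-26],"twist":[0,0,0],"jaw":0.4},{"delta_pos":[-12,-13,-26],"twist":[0,0,0],"jaw":0.4},{"delta_pos":[-12,-13,-26],"twist":[0,0,0],"jaw":0.4},{"delta_pos":[-12,-13,-26],"twist":[0,0,0],"jaw":0.4}]'
python3 - <<'E'
from d import *
st()
a=np.radians(7.7);R=np.array([[np.cos(a),-np.sin(a)],[np.sin(a),np.cos(a)]]);o=np.array([476.6,207.8])
ims=[]
for n,b in(("top",(90,190,300,320)),("scene",(385,230,545,350))):
    c=cap(n);W=depthpts(c);q=(W[...,:2]-o)@R;Z=W[...,2];H,S=cv2.split(cv2.cvtColor(c["frame"],cv2.COLOR_RGB2HSV))[:2]
    m=(abs(q[...,0]+35)<16)&(abs(q[...,1])<95)&(Z>45)&(S<60); e=q[m]; print(n,"bar y",e[:,1].min().round(1),e[:,1].max().round(1),"x ends",[((lambda t:(t.min()+t.max())/2)(e[abs(e[:,1]-s*70)<8][:,0])).round(1) for s in(1,-1)],"z",[Z[m][abs(e[:,1]-s*70)<8].mean().round(1) for s in(1,-1)])
    for nm,h0,h1,top in(("red",0,5,74),("green",45,85,82),("blue",98,120,70),("yellow",22,35,78)):
        mm=(S>90)&(H>=h0)&(H<=h1)&(abs(Z-top)<5)&(abs(q[...,1])<125)&(abs(q[...,0]-33)<40); (x,y),r=cv2.minEnclosingCircle(q[mm].astype(np.float32)); print("  ",nm,mm.sum(),round(x,1),round(y,1),round(r,1),Z[mm].mean().round(1))
    im=cv2.resize(c["frame"][b[1]:b[3],b[0]:b[2]],(630,int(630*(b[3]-b[1])/(b[2]-b[0]))),interpolation=cv2.INTER_CUBIC); cv2.imwrite(f"pics/f_{n}.png",im[:,:,::-1])
E
```

```text
time_s: 34.43
eef_pos: [357.1, -76.6, 232.7]
ee_rot: [-0.704, 0.707, 0.045, -0.044]
force: [0.1, 1.3, -0.7]
grip_width: 0.403
t 34.43 pos [357.1 -76.6 232.7] F [ 0.1  1.3 -0.7] grip 0.403 q [-0.53 -0.05  1.92 -0.    1.28 -0.66]
tool x [0.992 0.125 0.001] y [ 0.002 -0.003 -1.   ]
top bar y -80.9 78.2 x ends [np.float64(-34.1), np.float64(-34.4)] z [np.float64(47.8), np.float64(47.9)]
   red 165 33.2 85.0 13.9 73.2
   green 180 35.0 26.7 14.9 81.3
   blue 240 32.6 -28.3 16.6 69.4
   yellow 202 34.6 -83.4 15.7 77.5
scene bar y -78.7 81.2 x ends [np.float64(-32.6), np.float64(-32.4)] z [np.float64(48.9), np.float64(48.5)]
   red 133 34.7 86.7 14.3 74.3
   green 146 35.3 28.7 15.2 81.8
   blue 185 32.5 15.7 58.4 70.2
   yellow 154 35.4 -80.8 15.7 78.1
```

```bash
ls pics
```

```text
barcrop.png
f_scene.png
f_top.png
s1.png
scene0.png
t2.png
t3.png
t4.png
t5.png
top0.png
w1.png
w10.png
w11.png
w12.png
w2.png
w3.png
w4.png
w5.png
w6.png
w7.png
w8.png
w9.png
wrist0.png
```

View pics/f_top.png

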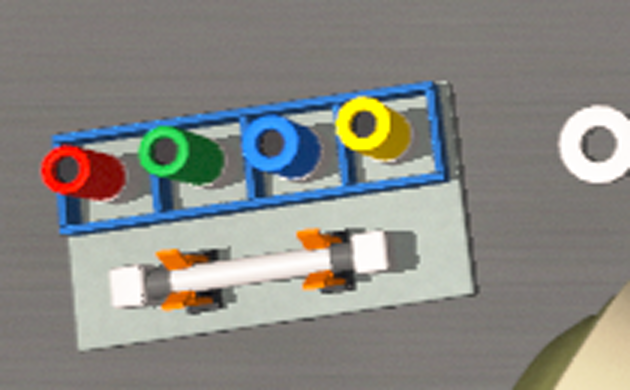

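View pics/f_scene.png

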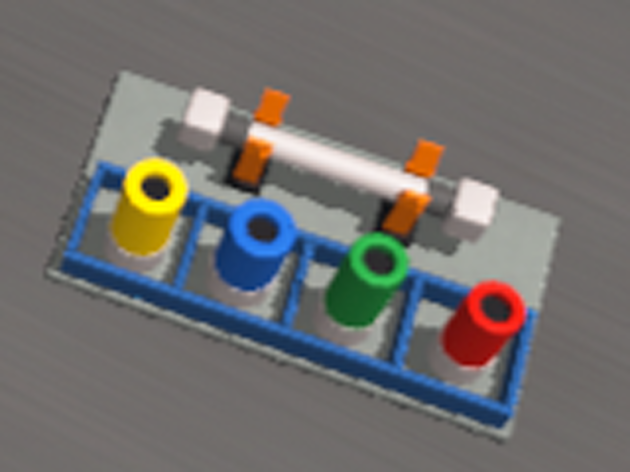

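Both final views show red, green, blue and yellow from left to right, upright in their pockets, with rim heights right to within 1 mm. The bar is between the jaws, its tops at 48–49 mm and its centre within about 1.3 mm of the middle. The arm is clear, so I'm handing in.

```bash
python3 -c "
from rig import ctrl; print(ctrl.finish_job())"
```

```text
the job is handed in; nothing more can be done
None
```

The job is done and handed in after about 34.5 s of robot time, with the gripper empty and clear of the rack.

**Sockets:** the rail read yellow, blue, green, red from the robot's left. The rack now reads red, green, blue, yellow from the left. Last pictures show all four upright, one to a pocket, with rims within about 3 mm of the pocket centres and rim heights within 1 mm.

**Bar:** I took the bare-steel one and left the blue and purple look-alikes. It snapped into the jaws and stopped hard at about 45 N wrist force. Its end tops measured 48–49 mm, so its axis is about 36 mm up, which is fully home.

**Checks that disagreed or failed:**
- The top and scene cameras put the bar's centre at -1.3 mm and +1.3 mm along its length. They also put its axis 1 to 2.5 mm off nominal in x. Both are about the calibration error.
- In the last scene view the blue rim fit failed because it picked up the blue walls too. The top view put blue at (32.6, -28.3) mm in the rack, and it looks upright in both pictures.
- The approach to green first fell 16 mm short. I re-opened the fingers and corrected it before gripping.

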